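Pack the courier tray

ROBOT

A 6-joint arm with a two-finger parallel gripper is mounted at the origin on a cart in front of the work surface, level with it; the furniture and walls round the work are solid. World frame = base frame: x ahead of the robot, y to its left, z up, the work surface at z = 0. Lengths are in m, angles in rad, forces in N, time in s.
With the tool pointing down it reaches from about 0.225 to 0.875 m from the base axis. Payload 3.4 kg.
Tool frame: the origin (TCP) lies at the very end of the fingers, on their centre line; the grasp point (between the pads) lies 19 mm behind it; x points along the fingers, z is the direction in which the jaws open and shut, and the axes are right-handed (so a half turn about x gives the same grasp; the last joint's range is limited). The gripper opens to 85 mm and grips with 20 to 120 N. Pads are 22 mm wide; open, the fingers measure 114 mm over their backs; the gripper's body (76 mm by 85 mm) begins 54 mm behind the grasp point. The pads swing forward as they close: fully open they stand 13 mm farther back than shut.
Start: joints at [-1.387, 0.276, 1.505, -0, 1.361, -0.121], TCP at [0.173, -0.549, 0.231] pointing down, gripper open.
Joint ranges: [-2.89, 2.89], [-0.75, 2.08], [0.22, 2.7], [-1.18, 4.32], [0.11, 2.71], [-2.7, 2.7]. Speed limits (rad/s): [2.57, 2.57, 3.14, 3.14, 3.14, 3.14].

INTERFACE

Orientations are given as a unit quaternion [w, x, y, z].
In Python, from rig import manip, viewer, finder gives the robot as it stands.
- The arm moves only by the tool move_arm, never from a script. Its argument "rows" is a list of rows, each a list of 3 entries, a list of its own where there are three numbers: the shift along the tool's x, y, z in mm, then the turn about the tool's x in rad, then the finger opening in mm, from 0 to 85.4. A call has 1 to 8 rows; each row is the pose to reach, as a shift and turn from the pose measured when the call began, along the tool's axes at that moment; what a row does not reach only later rows make up. A row lasts 1/12 s, in which the tool goes at most 41.7 mm and 7.16 degrees, less where a joint would pass 70% of its speed; a pose out of reach is approached as far as the arm can. A call with a gripper value outside its range is refused whole. The fingers move at their own pace and stop on an object; "force" is the grip in N (left out, the last holds). Time passes only in rows, so rows that repeat a pose let the fingers close. It gives the time, the measured TCP pose, the force and the opening at its end, in the units of the state.
- manip.get_state(): the state, without advancing time (a new reading comes with each control period).
- viewer.get_image(name): name is "scene" or "top"; returns the picture (480x640x3 uint8, red, green, blue); there is no depth.
- viewer.get_calibration(name): a dict with "mtx" (3x3 intrinsics, pixels), "k1" (the pictures are not rectified: a ray, as slopes to the right and down, at radius r is drawn at 1 + k1 r^2 times it, then the intrinsics apply), "R" (3x3) and "t" (3): a world point X has camera coordinates R X + t. Camera axes: x right, y down, z forward; pixel columns grow to the right and rows downward; lengths in m; the calibration is good to about 2 mm. A picture is of the moment at which its call begins. get_calibration takes no time and is no camera call.
- manip.sign_off(): hands the job in, once; it reports no verdict.
Trained networks look in the newest picture that a camera, given by its name, has taken for a name from the list of things; names that differ only in an ending like _2 or _b are one class to them, and where a whole thing is asked for, a point or a joint stands for the part that bears it (a point fixed in the world has none). Each returns a list of dicts, best first, with "score" (0 to 1); they miss things now and then, are a little off and sometimes report something else, mostly with a low value. They report only what shows in the picture. A call takes as long as a camera call. They do not tell look-alikes from the thing itself.
- finder.look_for(target, camera): "centre" ([column, row] in pixels, amid what is visible of it).
- finder.trace(target, camera): "mask" (480x640 bool, what is visible of it) and "centre" ([column, row] in pixels, amid what is visible of it).
The state is a dict: "clock": time; "qpos": joint angles; "qd": joint speeds; "effort": joint torques, N m; "position": TCP position; "ee_rot": TCP orientation; "contact_force": force on the tool from outside, world axes, zero at the start; "moment": the same for the moment, N m; "width": finger opening in m.
Only numpy, scipy, OpenCV 4.12 (cv2) and the standard library are available. Lean on these libraries where they do the work, as an engineer would, in place of code of your own. Each camera call takes 0.05 s, during which the arm holds its last target.

TASK

Pack the courier tray for collection: put the sealed sample cup, the dropper bottle, the petri dish and the slide pack each into the pocket made for it - the cup in the deep round well, the dropper bottle in the square pocket, the dish in the wide shallow round recess and the slide pack in the long slot - standing or lying level on the pocket's floor. Keep the cup and the bottle upright all the way. The sample cup without a lid and the roll of tape do not travel: leave them standing where they are.

Things in the scene. Friction and masses are not known exactly. Their poses are not given: they have to be found in the camera images.
- sealed_cup: Sample cup with its wide screw lid on, standing upright: body 38 mm diameter, lid 41 mm diameter from 46 to 58 mm above the base, 59 mm high in all, about 35 g. Origin: centre of the underside; z up. Goes into cup_block.
- dropper: Small round dropper bottle standing upright: body 36 mm diameter, upright sides to about 40 mm height, then a shoulder and a narrow cap with a rubber bulb, 81 mm high in all, about 55 g. Origin: centre of the underside; z up. Goes into dropper_block.
- dish: Petri dish with pale contents lying flat: a full disc without a hole, outside diameter 60 mm as seen (fingers close on about 56 mm), 14 mm high (12 mm to the gripped edge's top), about 20 g. Origin: centre of the underside; z up. Goes into dish_block.
- slide_pack: Small white carton of microscope slides lying flat: 28 mm (its x) x 78 mm (its y) x 25 mm high. Origin: centre of the underside; z up. Goes into slide_block, its long side along the slot, either way round.
- open_cup: Look-alike, stays: sample cup WITHOUT a lid, open at the top, 38 mm diameter, 50 mm high. Origin: centre of the underside; z up.
- tape: Look-alike, stays: roll of tape lying flat, a ring with a wide hole in the middle, 66 mm diameter, 19 mm high. Origin: centre of the underside; z up.
- cup_block: Target of the sealed cup: block with a round well 52 mm in diameter and 14 mm deep in the middle of its top (dark-lined floor 6 mm above the origin). Origin: centre of the block's underside, 5 mm above the bench, on the pocket's axis; z up, top face 20 mm above it. The block, 104 x 104 x 20 mm, white, is fixed in the steel tray with the other three, two by two (pitch 105 mm), in any corner.
- dropper_block: Target of the dropper bottle: block with a square pocket 50 x 50 mm, 14 mm deep, in the middle of its top, sides along the block's (floor 6 mm above the origin). The rest as for cup_block. The tray is 222 mm square and fixed; its rim is 18 mm high, lower than the blocks' tops (25 mm); low carrying bails stand out 19 mm from two opposite sides.
- dish_block: Target of the petri dish: block with a wide round recess 74 mm in diameter, only 4 mm deep, in the middle of its top (floor 16 mm above the origin). The rest as for cup_block.
- slide_block: Target of the slide pack: block with a long slot 42 mm (its x) x 92 mm (its y), 8 mm deep, in the middle of its top (floor 12 mm above the origin). The rest as for cup_block.
Things that resemble listed ones, but are neither listed nor needed, are in the scene too. Several things look just like the slide_pack: the one meant starts farthest from the robot's base. What is shaped like the sealed_cup but red is not meant.

How it is judged:
By the outcome, as a careful person would: the job done as asked, in the order asked, and still so for the second after the job is handed in, with the robot touching nothing.
It also fails if it takes over 102 s, if anything falls off the work surface, if the arm or the gripper's body presses on something with over 40 N, if the wrist force passes 120 N, or if a joint passes its speed limit or range.

## Working session

There is one attempt and no reset: what is moved stays moved. The work goes in short steps, Python scripts to look and compute and a tool call to move; the robot and the scene stay as the last step left them, time stands still between calls to the robot, and variables do not carry over. Pictures are saved under pics/ and viewed, and the job is handed in when it is done.

Besides the shell and the picture viewer there is one more tool, called after "Call:" as a command line: name --argument value ..., lists and objects as JSON in quotes. move_arm: Moves the arm, as the interface text tells. Its arguments: {"type":"object","properties":{"rows":{"type":"array"},"force":{"type":"number"}},"required":["rows"]}

```bash
mkdir -p pics; ls
python3 - <<'E'
from rig import manip, viewer, finder
import cv2
print(manip.get_state())
for n in ("scene","top"):
    im=viewer.get_image(n); cv2.imwrite(f"pics/{n}0.png",im[:,:,::-1])
    c=viewer.get_calibration(n); print(n,c)
E
```

```text
pics
{'clock': 0.0, 'qpos': array([-1.38700422e+00,  2.76616577e-01,  1.50617630e+00,  2.45790346e-05,
        1.36071862e+00, -1.20991704e-01]), 'qd': array([-4.43052069e-04, -3.63962106e-04,  4.99138706e-05, -5.27226115e-04,
        3.82095404e-04,  1.39116111e-05]), 'effort': array([-1.14263676e-03, -4.16783059e+01, -2.45804644e+01, -3.75878262e-04,
        1.10203150e-02,  5.67238523e-07]), 'position': array([ 0.17245577, -0.54794784,  0.23041023]), 'ee_rot': array([ 0.56961672,  0.41877591,  0.57059415, -0.4178347 ]), 'contact_force': array([ 0.0062134 , -0.13761798,  0.02510592]), 'moment': array([0.00609608, 0.01855718, 0.04779739]), 'width': 0.08540301554461657}
scene {'mtx': array([[504.21279438,   0.        , 319.76150165],
       [  0.        , 504.21279438, 236.48184813],
       [  0.        ,   0.        ,   1.        ]]), 'k1': -0.06811950277281138, 'R': array([[-0.50438316, -0.86332938, -0.01612481],
       [-0.49258926,  0.30302268, -0.8158021 ],
       [ 0.70919211, -0.40353393, -0.57810632]]), 't': array([0.22451702, 0.28183429, 0.65904796])}
top {'mtx': array([[624.86038486,   0.        , 326.21475911],
       [  0.        , 624.86038486, 241.39449389],
       [  0.        ,   0.        ,   1.        ]]), 'k1': -0.1405660368571561, 'R': array([[ 0.02004143, -0.9997878 ,  0.00476361],
       [-0.9915567 , -0.02048652, -0.12804535],
       [ 0.12811577, -0.00215718, -0.99175687]]), 't': array([-0.04259217,  0.4802354 ,  1.50865613])}
```

View pics/scene0.png

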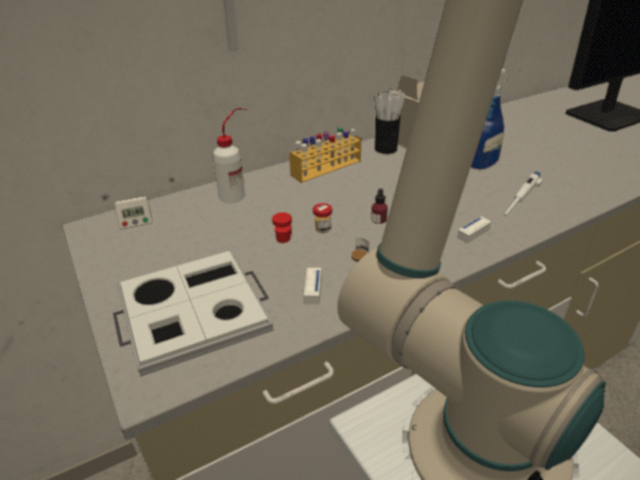

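View pics/top0.png

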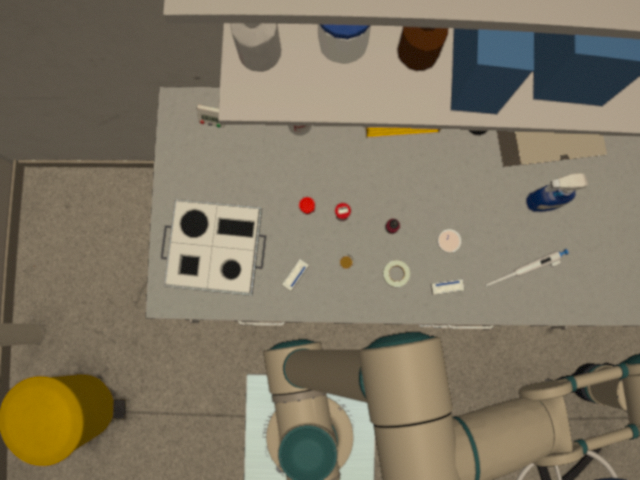

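The top picture shows the tray at (213,247), the red cup at (307,205), a cup with a red and white lid at (343,211), the dropper at (392,226), the dish at (450,240), the tape at (397,273) and an open cup at (346,262). Two cartons are at (295,275) and (448,287). I'll measure these next.

```bash
cat > h.py <<'E'
from rig import manip, viewer, finder
import numpy as np, cv2
C={n:viewer.get_calibration(n) for n in("scene","top")}
def ray(n,p):
    c=C[n];K=c["mtx"];d=np.array([(p[0]-K[0,2])/K[0,0],(p[1]-K[1,2])/K[1,1]])
    u=d.copy()
    for _ in range(20): u=d/(1+c["k1"]*(u@u))
    R=c["R"];return -R.T@c["t"],R.T@np.array([u[0],u[1],1])
def at(n,p,z):
    o,d=ray(n,p);return o+d*(z-o[2])/d[2]
def proj(n,X):
    c=C[n];x=c["R"]@np.asarray(X,float)+c["t"];u=x[:2]/x[2];u=u*(1+c["k1"]*(u@u))
    return u*np.diag(c["mtx"])[:2]+c["mtx"][:2,2]
E
python3 - <<'E'
from h import *
im=viewer.get_image("top")
cv2.imwrite("pics/topc1.png",cv2.resize(im[170:320,145:345],None,fx=4,fy=4,interpolation=cv2.INTER_CUBIC)[:,:,::-1])
cv2.imwrite("pics/topc2.png",cv2.resize(im[170:320,285:485],None,fx=4,fy=4,interpolation=cv2.INTER_CUBIC)[:,:,::-1])
zs=dict(sealed_cup=.059,dropper=.06,dish=.014,slide_pack=.025,open_cup=.05,tape=.019,cup_block=.025,dropper_block=.025,dish_block=.025,slide_block=.025)
for n,z in zs.items():
    for r in finder.trace(n,"top"):
        if r["score"]<.2: continue
        m=r["mask"];ys,xs=np.nonzero(m);
        print(n,round(r["score"],2),np.round(r["centre"],1),m.sum(),(xs.min(),xs.max(),ys.min(),ys.max()),at("top",r["centre"],z).round(4))
print(manip.get_state()["clock"])
E
```

```text
sealed_cup 0.82 [308.8 204.1] 247 (np.int64(299), np.int64(315), np.int64(198), np.int64(214)) [0.5682 0.0115 0.059 ]
sealed_cup 0.51 [344.8 211.3] 264 (np.int64(335), np.int64(351), np.int64(202), np.int64(221)) [ 0.5522 -0.0765  0.059 ]
sealed_cup 0.34 [390.8 226.2] 187 (np.int64(385), np.int64(400), np.int64(218), np.int64(233)) [ 0.5179 -0.189   0.059 ]
dropper 0.52 [389.9 225.1] 194 (np.int64(385), np.int64(400), np.int64(218), np.int64(233)) [ 0.5204 -0.1867  0.06  ]
dish 0.75 [449.4 242.2] 418 (np.int64(438), np.int64(460), np.int64(229), np.int64(252)) [ 0.4875 -0.3417  0.014 ]
slide_pack 0.86 [294.6 275.3] 338 (np.int64(284), np.int64(307), np.int64(260), np.int64(289)) [0.3962 0.0432 0.025 ]
slide_pack 0.85 [447.8 286.3] 391 (np.int64(430), np.int64(463), np.int64(280), np.int64(294)) [ 0.3762 -0.3351  0.025 ]
open_cup 0.43 [347.1 264.6] 138 (np.int64(340), np.int64(352), np.int64(256), np.int64(268)) [ 0.4229 -0.0845  0.05  ]
tape 0.79 [387.4 275.9] 396 (np.int64(383), np.int64(408), np.int64(260), np.int64(286)) [ 0.3997 -0.1857  0.019 ]
cup_block 0.86 [231.2 267.2] 1872 (np.int64(207), np.int64(254), np.int64(247), np.int64(293)) [0.4127 0.2003 0.025 ]
dropper_block 0.74 [189.8 262.9] 1787 (np.int64(165), np.int64(211), np.int64(243), np.int64(288)) [0.4211 0.304  0.025 ]
dish_block 0.7 [192.  222.5] 1768 (np.int64(171), np.int64(217), np.int64(201), np.int64(245)) [0.5224 0.3033 0.025 ]
slide_block 0.63 [235.7 229.2] 1774 (np.int64(212), np.int64(258), np.int64(205), np.int64(249)) [0.5077 0.1927 0.025 ]
0.65
```

View pics/topc1.png

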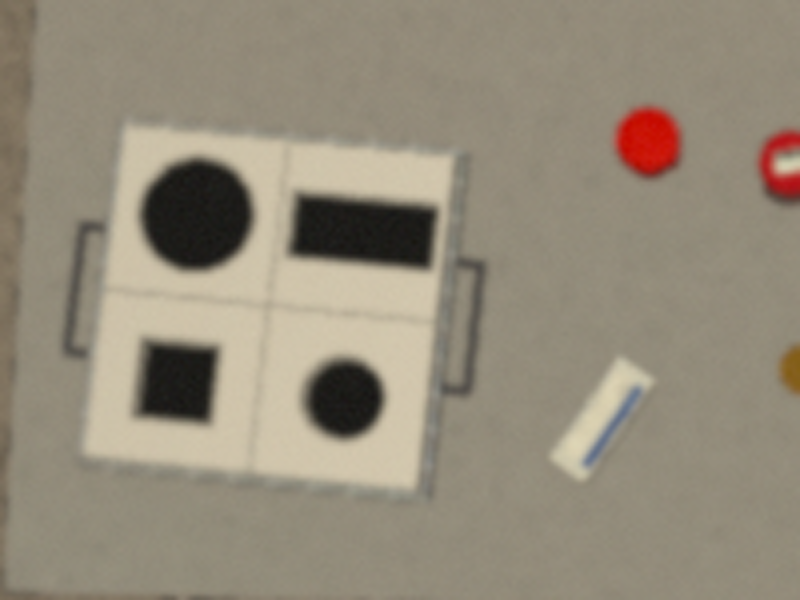

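View pics/topc2.png

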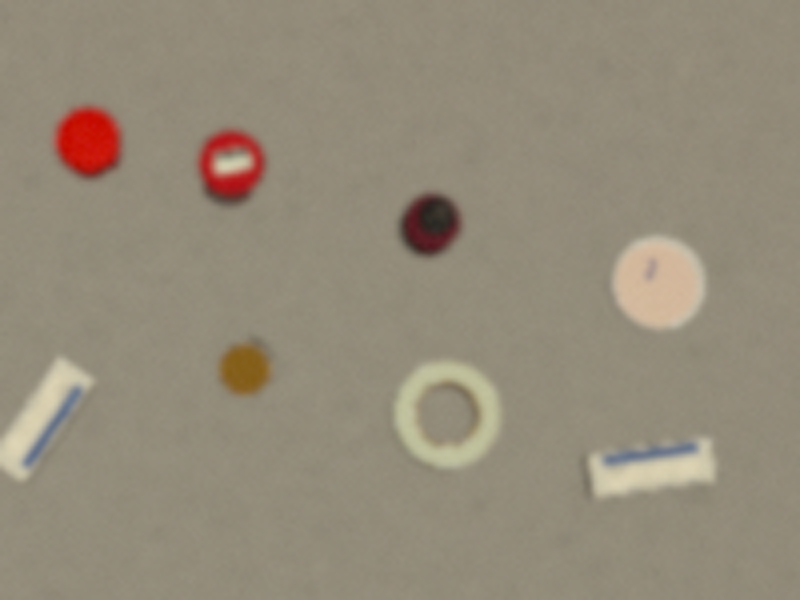

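The target cup is the one with the amber body, at top (343,211). The target carton is at top (448,287): about 0.50 m from the base, against 0.40 m for the other. Now I'll refine the positions.

```bash
cat > loc.py <<'E'
from h import *
from scipy import ndimage as nd
if __name__=="__main__":
    im=viewer.get_image("top").astype(float); r,g,b=im[...,0],im[...,1],im[...,2]
    for n in C: print(n,"cam",(-C[n]["R"].T@C[n]["t"]).round(3))
    def comp(mask,x0,x1,y0,y1):
        m=np.zeros_like(mask);m[y0:y1,x0:x1]=mask[y0:y1,x0:x1]
        l,k=nd.label(m);s=nd.sum(m,l,range(1,k+1));m=l==1+np.argmax(s)
        return m
    def cen(m): ys,xs=np.nonzero(m);return np.array([xs.mean(),ys.mean()])
    lum=im.mean(2)
    bench=im[150:315,270:480].reshape(-1,3);bg=np.median(bench,0);print(bg)
    diff=np.abs(im-bg).max(2)
    m=comp((r-g>60),330,356,195,225);c=cen(m);print("cup lid",c,m.sum(),at("top",c,.057).round(4))
    m=comp(diff>30,378,408,210,240);c=cen(m);print("dropper union",c,m.sum(),at("top",c,.04).round(4))
    m=comp(diff>25,430,470,225,258);c=cen(m);print("dish",c,m.sum(),at("top",c,.012).round(4))
    m=comp(diff>25,422,472,275,300);c=cen(m);print("slide",c,m.sum(),at("top",c,.022).round(4))
    pts=np.array([at("top",p[::-1],.025)[:2] for p in np.argwhere(m)],np.float32)
    print(cv2.minAreaRect(pts), )
    P={}
    for n,bx in dict(dish=(175,212,205,242),slide=(214,258,214,242),dropper=(174,203,252,280),cup=(218,245,256,284)).items():
        m=comp(lum<80,*bx);c=cen(m);P[n]=at("top",c,.025)[:2];print(n,c,m.sum(),P[n].round(4))
    print("mean",np.mean(list(P.values()),0).round(4))
    for a,bb in (("dish","slide"),("dropper","cup"),("dish","dropper"),("slide","cup")):
        d=P[bb]-P[a];print(a,bb,np.linalg.norm(d).round(4),np.degrees(np.arctan2(d[1],d[0])).round(2))
    m=comp(lum>130,155,270,195,300);pts=np.array([at("top",p[::-1],.025)[:2] for p in np.argwhere(m)],np.float32);print("tray",cv2.minAreaRect(pts))
    s=manip.get_state()
    from scipy.spatial.transform import Rotation as Ro
    q=s["ee_rot"];print(Ro.from_quat([q[1],q[2],q[3],q[0]]).as_matrix().round(3),s["clock"])
E
python3 loc.py
```

```text
scene cam [-0.215  0.374  0.615]
top cam [ 0.284 -0.029  1.558]
[146. 139. 122.]
cup lid [342.39156627 210.65662651] 166 [ 0.554  -0.0707  0.057 ]
dropper union [392.15306122 225.76530612] 196 [ 0.522  -0.1944  0.04  ]
dish [449.26168224 240.1728972 ] 428 [ 0.4929 -0.3418  0.012 ]
slide [447.76632302 286.89003436] 291 [ 0.375  -0.3356  0.022 ]
((0.37510424852371216, -0.3350180685520172), (0.0264968890696764, 0.07689440995454788), 7.72214937210083)
dish [193.80461812 223.20248668] 563 [0.5207 0.2986]
slide [235.42626263 227.44242424] 495 [0.5121 0.1936]
dropper [188.91503268 265.        ] 306 [0.4158 0.3059]
cup [230.66666667 269.29118774] 261 [0.4075 0.2014]
mean [0.464  0.2499]
dish slide 0.1054 -94.71
dropper cup 0.1049 -94.53
dish dropper 0.1052 176.01
slide cup 0.1048 175.73
tray ((0.46376675367355347, 0.25299131870269775), (0.2616021931171417, 0.29066309332847595), 1.436157464981079)
[[ 0.     0.954  0.3  ]
 [-0.     0.3   -0.954]
 [-1.    -0.     0.   ]] 0.7
```

```bash
cat >> h.py <<'E'
from scipy.spatial.transform import Rotation as Ro
T0=np.array([.464,.2499]);TY=np.radians(-4.4)
ux=np.array([np.cos(TY),np.sin(TY)]);uy=np.array([-np.sin(TY),np.cos(TY)])
POCK=dict(dish=T0+.0525*(ux+uy),slide=T0+.0525*(ux-uy),dropper=T0+.0525*(uy-ux),cup=T0-.0525*(ux+uy))
def circ(im,n,xy,r,z,col):
    a=np.linspace(0,2*np.pi,40);p=np.array([proj(n,(xy[0]+r*np.cos(t),xy[1]+r*np.sin(t),z)) for t in a])
    cv2.polylines(im,[np.round(((p+.5)*SC-.5-OFF*SC)).astype(int)],True,col,1)
def poly(im,n,xy,w,h,yaw,z,col):
    c,s=np.cos(yaw),np.sin(yaw)
    p=np.array([proj(n,(xy[0]+c*a-s*b,xy[1]+s*a+c*b,z)) for a,b in((w,h),(w,-h),(-w,-h),(-w,h))])
    cv2.polylines(im,[np.round(((p+.5)*SC-.5-OFF*SC)).astype(int)],True,col,1)
SC=4;OFF=np.array([0,0])
def goto(x,y,z,yaw):
    """world TCP target + jaw yaw(deg) -> tool shift mm, turn"""
    s=manip.get_state();q=s["ee_rot"];R=Ro.from_quat([q[1],q[2],q[3],q[0]]).as_matrix()
    d=R.T@(np.array([x,y,z])-s["position"])*1000
    j=np.degrees(np.arctan2(R[1,2],R[0,2]));dy=(yaw-j+90)%180-90
    print("pos",s["position"].round(4),"jaw",j.round(1),"w",round(s["width"]*1000,1),"F",s["contact_force"].round(1),"t",round(s["clock"],2),"tilt",R[:,0].round(3))
    print("shift",d.round(1),"turn",round(-np.radians(dy),3))
E
cat > ov.py <<'E'
import h,sys
from h import *
k=sys.argv[1]
for n,off,size in (("top",(160,190),(320,110)),("scene",(110,150),(300,210))):
    im=viewer.get_image(n);h.OFF=np.array(off);h.SC=sc=2.5 if n=="top" else 2.6
    o=cv2.resize(im[off[1]:off[1]+size[1],off[0]:off[0]+size[0]],None,fx=sc,fy=sc,interpolation=cv2.INTER_CUBIC)[:,:,::-1].copy()
    G=(0,255,0);Y=(255,255,0)
    circ(o,n,(.5535,-.0712),.0205,.058,G);circ(o,n,(.5535,-.0712),.019,0,Y)
    circ(o,n,(.522,-.194),.018,.04,G);circ(o,n,(.522,-.194),.018,0,Y)
    circ(o,n,(.4929,-.3418),.03,.014,G);poly(o,n,(.375,-.335),.014,.039,np.radians(7.7),.025,G)
    circ(o,n,POCK["dish"],.037,.025,G);circ(o,n,POCK["cup"],.026,.025,G)
    poly(o,n,POCK["slide"],.021,.046,TY,.025,G);poly(o,n,POCK["dropper"],.025,.025,TY,.025,G);poly(o,n,T0,.1045,.1045,TY,.025,G)
    cv2.imwrite(f"pics/ov{k}_{n}.png",o)
print(POCK)
goto(.5535,-.0712,.125,0)
E
python3 ov.py a
```

```text
{'dish': array([0.52037302, 0.29821752]), 'slide': array([0.51231752, 0.19352698]), 'dropper': array([0.41568248, 0.30627302]), 'cup': array([0.40762698, 0.20158248])}
pos [ 0.1725 -0.5485  0.2314] jaw -72.5 w 85.4 F [-1.3 -1.1  0.3] t 0.8 tilt [ 0. -0. -1.]
shift [ 106.3  506.6 -341. ] turn -1.266
```

View pics/ova_top.png

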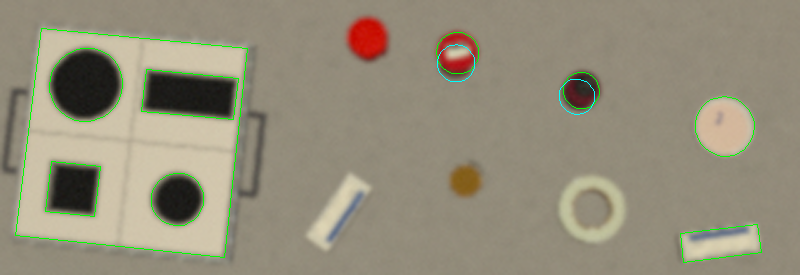

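View pics/ova_scene.png

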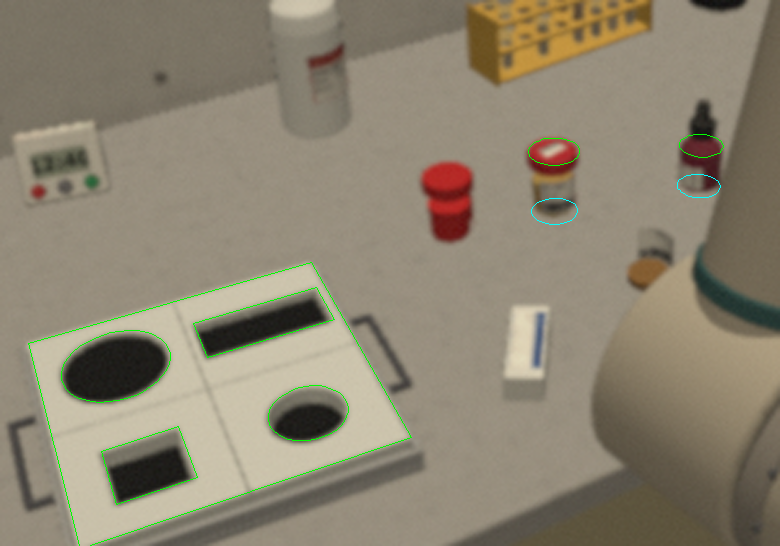

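The overlays agree in both views: tray corners, pocket rims, cup, dropper, dish and carton all line up with the model. Moving to the cup.

Call:
move_arm --rows '[[[106, 507, -341], -1.266, 85], [[106, 507, -341], -1.266, 85], [[106, 507, -341], -1.266, 85], [[106, 507, -341], -1.266, 85], [[106, 507, -341], -1.266, 85], [[106, 507, -341], -1.266, 85], [[106, 507, -341], -1.266, 85], [[106, 507, -341], -1.266, 85]]' --force 30

```text
clock: 1.47
position: [0.3784, -0.2903, 0.1743]
ee_rot: [0.701, 0.092, 0.701, -0.092]
contact_force: [-0.2, -0.6, -1.1]
width: 0.085
```

```bash
python3 -c "
from h import *
goto(.5535,-.0712,.125,0)"
```

```text
pos [ 0.3784 -0.2903  0.1743] jaw -14.9 w 85.0 F [-0.2 -0.6 -1.1] t 1.47 tilt [ 0.001 -0.001 -1.   ]
shift [ 49.3 256.8 112.7] turn -0.26
```

Call:
move_arm --rows '[[[49, 257, 113], -0.26, 85], [[49, 257, 113], -0.26, 85], [[49, 257, 113], -0.26, 85], [[49, 257, 113], -0.26, 85], [[49, 257, 113], -0.26, 85], [[49, 257, 113], -0.26, 85], [[49, 257, 113], -0.26, 85], [[49, 257, 113], -0.26, 85]]'

```text
clock: 2.13
position: [0.5574, -0.0659, 0.1242]
ee_rot: [0.708, -0.001, 0.706, 0.002]
contact_force: [0.3, -1.1, 0.1]
width: 0.0847
```

```bash
python3 -c "
from h import *
goto(.5535,-.0712,.033,0)"
```

```text
pos [ 0.5574 -0.0659  0.1242] jaw 0.3 w 84.7 F [ 0.3 -1.1  0.1] t 2.13 tilt [ 0.003  0.002 -1.   ]
shift [91.2 -5.5 -4.2] turn 0.005
```

Call:
move_arm --rows '[[[10, -5.5, -4], 0, 85], [[40, -5.5, -4], 0, 85], [[70, -5.5, -4], 0, 85], [[91, -5.5, -4], 0, 85], [[91, -5.5, -4], 0, 85], [[91, -5.5, -4], 0, 85]]'

```text
clock: 2.63
position: [0.5529, -0.0714, 0.0325]
ee_rot: [0.707, -0.001, 0.707, 0.003]
contact_force: [1.2, 0.6, 0.1]
width: 0.0849
```

Run:
```python
from h import *
goto(.5535,-.0712,.033,0)
im=viewer.get_image("scene");cv2.imwrite("pics/s1.png",cv2.resize(im[120:300,220:460],None,fx=3.3,fy=3.3)[:,:,::-1])
```

```text
pos [ 0.5529 -0.0714  0.0325] jaw 0.2 w 84.9 F [1.2 0.6 0.1] t 2.63 tilt [ 0.     0.003 -1.   ]
shift [-0.5  0.2  0.7] turn 0.004
```

View pics/s1.png

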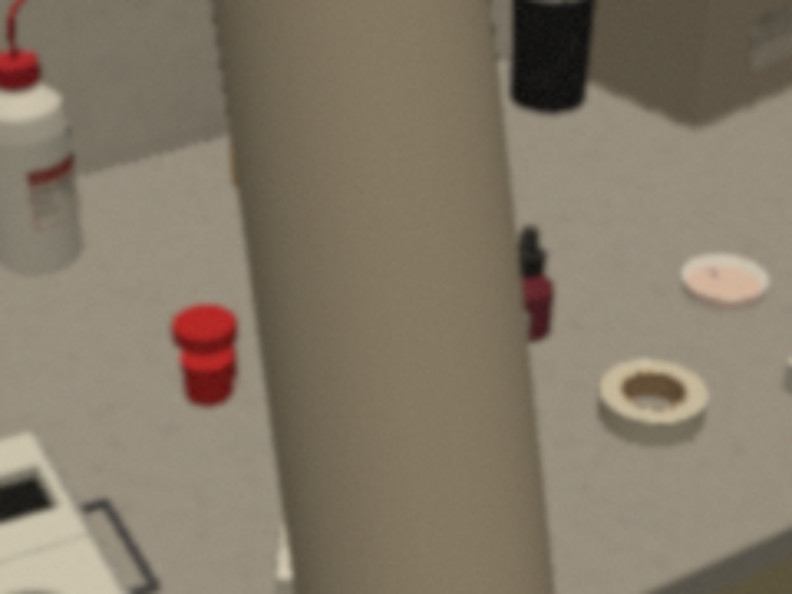

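The forearm hides the cup at this pose, and the dropper is still standing. I'll close on the lid and check the grip by width.

Call:
move_arm --rows '[[[0.5, 0, 0.5], 0, 36], [[0.5, 0, 0.5], 0, 36], [[0.5, 0, 0.5], 0, 36], [[0.5, 0, 0.5], 0, 36], [[0.5, 0, 0.5], 0, 36], [[0.5, 0, 0.5], 0, 36], [[0.5, 0, 0.5], 0, 36], [[0.5, 0, 0.5], 0, 36]]' --force 35

```text
clock: 3.35
position: [0.5553, -0.0719, 0.0347]
ee_rot: [0.709, -0.001, 0.705, 0.002]
contact_force: [-0.7, 0.4, 6.0]
width: 0.039
```

Call:
move_arm --rows '[[[-10, 0, 0], 0, 36], [[-30, 0, 0], 0, 36], [[-60, 0, 0], 0, 36], [[-88, 0, 0], 0, 36], [[-88, 0, 0], 0, 36]]'

```text
clock: 3.77
position: [0.5588, -0.0729, 0.1292]
ee_rot: [0.713, -0.002, 0.701, 0.001]
contact_force: [0.6, 0.3, 0.3]
width: 0.0389
```

Run:
```python
from h import *
x,y=POCK["cup"]
goto(x,y,.122,0)
im=viewer.get_image("top");cv2.imwrite("pics/s2.png",cv2.resize(im[130:300,240:480],None,fx=3.3,fy=3.3)[:,:,::-1])
```

```text
pos [ 0.5588 -0.0729  0.1292] jaw 0.3 w 38.9 F [0.6 0.3 0.3] t 3.77 tilt [ 0.017 -0.002 -1.   ]
shift [   4.1  275.2 -150. ] turn 0.005
```

View pics/s2.png

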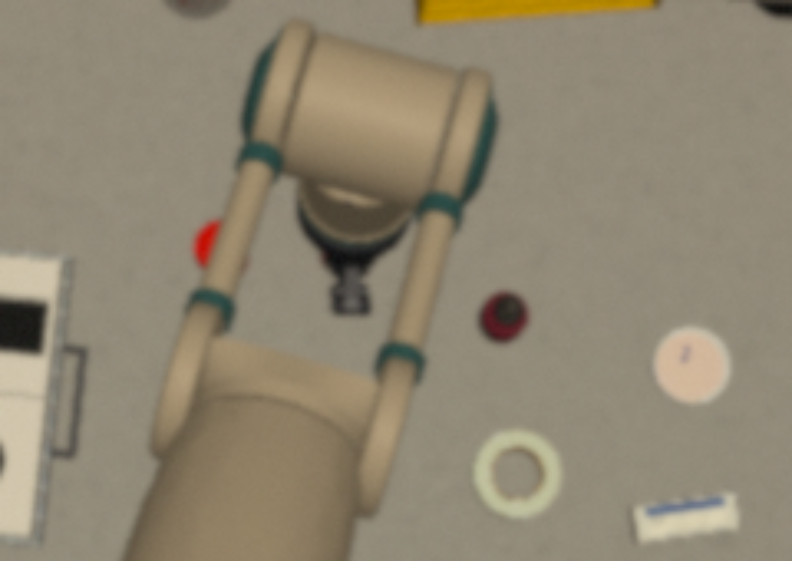

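The dropper, dish, tape and carton are undisturbed in the top picture, and the cup is hidden under the wrist. The width holds at 38.9 mm with 36 commanded, so something is gripped. On to the well.

Call:
move_arm --rows '[[[4, 35, -19], 0, 36], [[4, 70, -38], 0, 36], [[4, 105, -57], 0, 36], [[4, 140, -76], 0, 36], [[4, 175, -95], 0, 36], [[4, 205, -112], 0, 36], [[4, 235, -128], 0, 36], [[4, 255, -139], 0, 36]]'

```text
clock: 4.48
position: [0.4143, 0.1836, 0.1201]
ee_rot: [0.711, -0.002, 0.703, 0.002]
contact_force: [0.4, -0.1, 0.5]
width: 0.0389
```

Run:
```python
from h import *
x,y=POCK["cup"]
goto(x,y,.122,0)
im=viewer.get_image("scene");cv2.imwrite("pics/s3.png",cv2.resize(im[120:400,60:420],None,fx=2.2,fy=2.2)[:,:,::-1])
```

```text
pos [0.4143 0.1836 0.1201] jaw 0.3 w 38.9 F [ 0.4 -0.1  0.5] t 4.48 tilt [ 0.011 -0.    -1.   ]
shift [-2.  18.  -6.6] turn 0.006
```

View pics/s3.png

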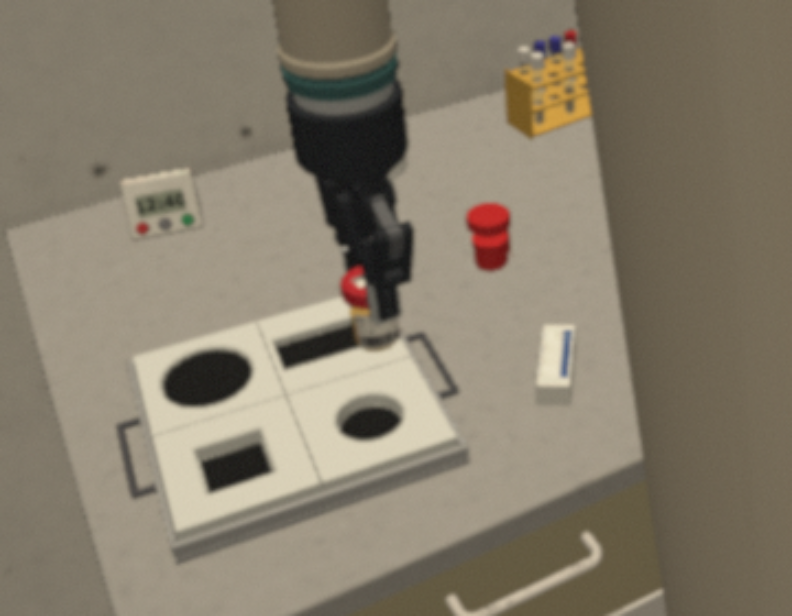

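Run:
```python
from h import *
s=manip.get_state();p=s["position"];q=s["ee_rot"];a=Ro.from_quat([q[1],q[2],q[3],q[0]]).as_matrix()[:,0]
f=lambda X:((proj("scene",X)-[60,120])*2.2).round(0)
for d in(.03,-.019,-.026,-.05,-.1): print(d,f(p+a*d))
im=viewer.get_image("scene");cv2.imwrite("pics/s4.png",cv2.resize(im[210:290,190:270],None,fx=7,fy=7,interpolation=cv2.INTER_CUBIC)[:,:,::-1])
```

```text
0.03 [376. 339.]
-0.019 [368. 286.]
-0.026 [367. 279.]
-0.05 [363. 251.]
-0.1 [354. 191.]
```

View pics/s4.png

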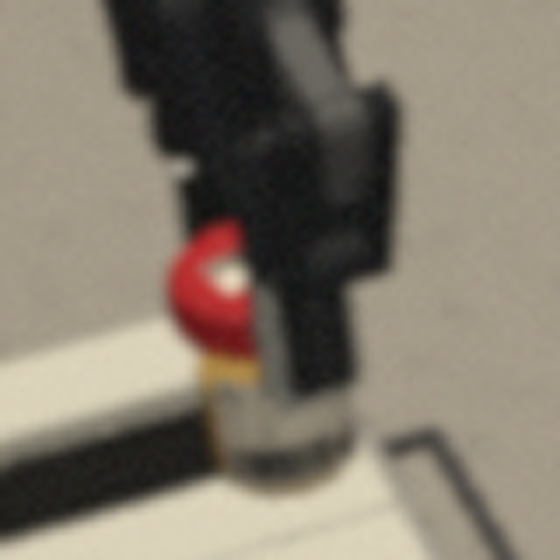

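Run:
```python
import h
from h import *
s=manip.get_state();p=s["position"];h.SC=7;h.OFF=np.array([190,210])
im=cv2.imread("pics/s4.png")
b=p[2]-.034
for r,z in((.019,0),(.019,.046),(.0205,.046),(.0205,.058)): circ(im,"scene",p[:2],r,b+z,(0,255,0))
cv2.imwrite("pics/s5.png",im)
```

```text
(no output)
```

View pics/s5.png

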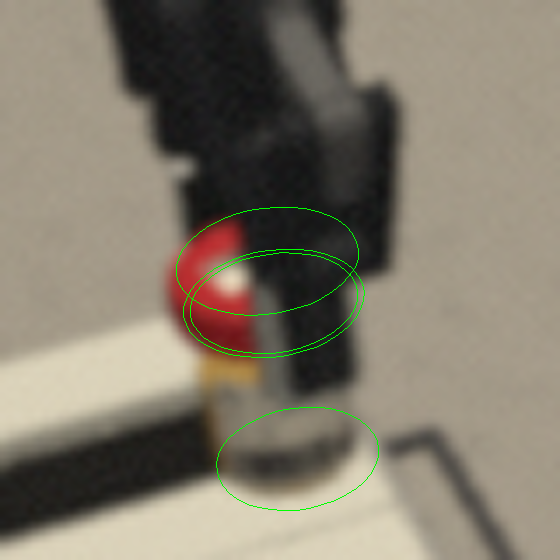

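The cup is held, but its lid seems to lean slightly towards +y. It should right itself on the well floor, so I'll go gently: settle above the well, then lower.

Call:
move_arm --rows '[[[-1, 8, -3], 0, 36], [[-1, 14, -5], 0, 36], [[-1, 18, -6.6], 0, 36], [[-1, 18, -6.6], 0, 36], [[-1, 18, -6.6], 0, 36], [[-1, 18, -6.6], 0, 36]]'

```text
clock: 5.08
position: [0.4077, 0.2014, 0.1209]
ee_rot: [0.711, -0.003, 0.703, 0.003]
contact_force: [-0.2, 0.2, -0.4]
width: 0.0389
```

Run:
```python
import h
from h import *
x,y=POCK["cup"]
goto(x,y,.052,0)
h.SC=7;h.OFF=np.array([180,220])
o=viewer.get_image("scene");o=cv2.resize(o[220:310,180:290],None,fx=7,fy=7,interpolation=cv2.INTER_CUBIC)[:,:,::-1].copy();cv2.imwrite("pics/s6.png",o)
s=manip.get_state();p=s["position"]
b=p[2]-.034
for r,z in((.019,0),(.0205,.046),(.0205,.058)): circ(o,"scene",p[:2],r,b+z,(0,255,0))
cv2.imwrite("pics/s7.png",o)
```

```text
pos [0.4077 0.2014 0.1209] jaw 0.5 w 38.9 F [-0.2  0.2 -0.4] t 5.08 tilt [ 0.011 -0.001 -1.   ]
shift [68.9  0.2 -0.8] turn 0.008
```

View pics/s7.png

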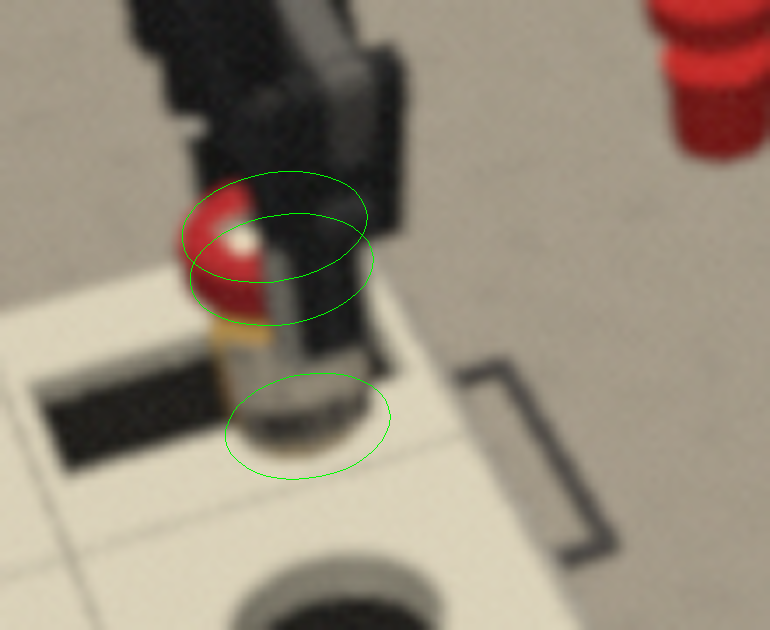

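Call:
move_arm --rows '[[[15, 0, -0.8], 0, 36], [[30, 0, -0.8], 0, 36], [[45, 0, -0.8], 0, 36], [[58, 0, -0.8], 0, 36], [[66, 0, -0.8], 0, 36], [[70, 0, -0.8], 0, 36], [[71, 0, -0.8], 0, 36], [[71, 0, -0.8], 0, 36]]'

```text
clock: 5.8
position: [0.408, 0.2013, 0.05]
ee_rot: [0.711, -0.003, 0.703, 0.003]
contact_force: [-0.6, -0.1, -0.5]
width: 0.0389
```

Run:
```python
import h
from h import *
x,y=POCK["cup"]
goto(x,y,.0457,0)
o=viewer.get_image("scene");o=cv2.resize(o[220:320,180:290],None,fx=6,fy=6,interpolation=cv2.INTER_CUBIC)[:,:,::-1].copy();cv2.imwrite("pics/s8.png",o)
```

```text
pos [0.408  0.2013 0.05  ] jaw 0.4 w 38.9 F [-0.6 -0.1 -0.5] t 5.8 tilt [ 0.011 -0.001 -1.   ]
shift [ 4.3  0.3 -0.4] turn 0.008
```

View pics/s8.png

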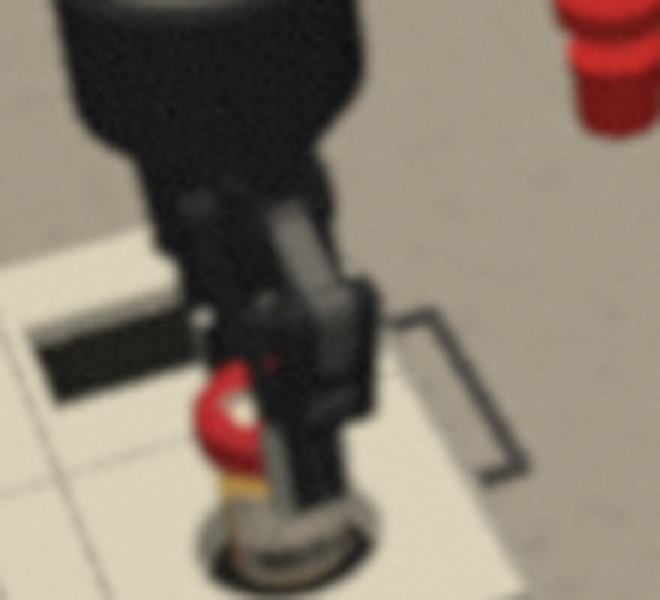

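The cup is over and inside the well, with its rim ring visible all round at about (285,545) in the crop. I'll lower the last millimetres.

Call:
move_arm --rows '[[[2, 0, 0], 0, 36], [[3, 0, 0], 0, 36], [[4, 0, 0], 0, 36], [[4.5, 0, 0], 0, 36], [[4.5, 0, 0], 0, 36]]'

```text
clock: 6.27
position: [0.4082, 0.2014, 0.0458]
ee_rot: [0.711, -0.003, 0.703, 0.003]
contact_force: [0.4, -0.1, -1.2]
width: 0.0389
```

Call:
move_arm --rows '[[[1, 0, 0], 0, 36], [[2, 0, 0], 0, 36], [[2, 0, 0], 0, 36]]'

```text
clock: 6.52
position: [0.4083, 0.2017, 0.0455]
ee_rot: [0.711, -0.003, 0.703, 0.003]
contact_force: [-3.7, -1.1, 15.7]
width: 0.0393
```

Call:
move_arm --rows '[[[1, 0, 0], 0, 36], [[1.5, 0, 0], 0, 36], [[1.5, 0, 0], 0, 36]]'

```text
clock: 6.77
position: [0.4083, 0.2018, 0.0455]
ee_rot: [0.712, -0.003, 0.703, 0.003]
contact_force: [-3.0, -1.1, 13.8]
width: 0.0391
```

The cup has touched the floor (14 N at z = 0.0455). Releasing and lifting.

Call:
move_arm --rows '[[[-0.5, 0, 0], 0, 50], [[-0.5, 0, 0], 0, 58], [[-0.5, 0, 0], 0, 65], [[-0.5, 0, 0], 0, 65], [[-10, 0, 0], 0, 65], [[-40, 0, 0], 0, 65], [[-75, 0, 0], 0, 65], [[-75, 0, 0], 0, 70]]'

```text
clock: 7.43
position: [0.4113, 0.2031, 0.1254]
ee_rot: [0.715, -0.001, 0.699, 0.004]
contact_force: [0.7, 0.4, 0.9]
width: 0.07
```

Run:
```python
import h
from h import *
goto(.522,-.194,.135,0)
o=viewer.get_image("scene");o=cv2.resize(o[150:370,100:360],None,fx=3,fy=2.7,interpolation=cv2.INTER_CUBIC)[:,:,::-1].copy();cv2.imwrite("pics/s9.png",o)
```

```text
pos [0.4113 0.2031 0.1254] jaw 0.5 w 70.0 F [0.7 0.4 0.9] t 7.43 tilt [ 0.023  0.004 -1.   ]
shift [  -8.6 -398.   107.8] turn 0.008
```

View pics/s9.png

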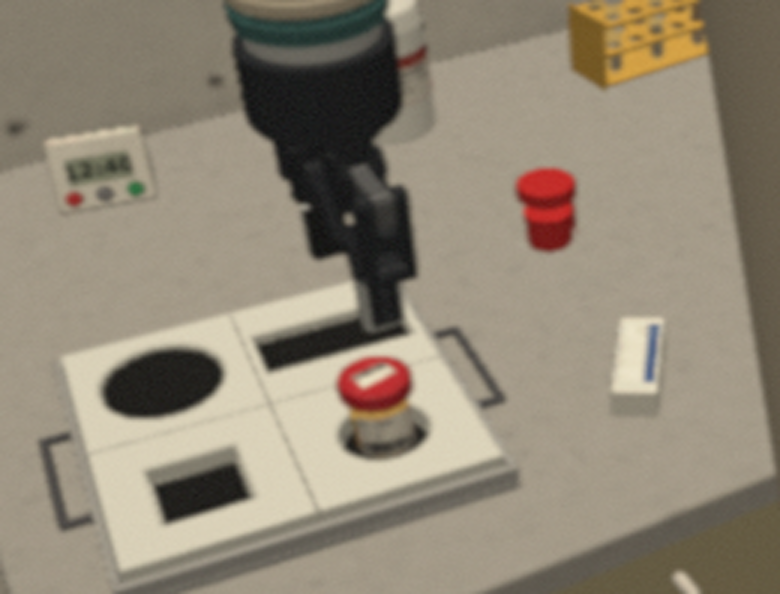

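The cup stands level in the well, at about (375,400) in the crop. Next is the dropper.

Call:
move_arm --rows '[[[-9, -398, 108], 0, 80], [[-9, -398, 108], 0, 80], [[-9, -398, 108], 0, 80], [[-9, -398, 108], 0, 80], [[-9, -398, 108], 0, 80], [[-9, -398, 108], 0, 80], [[-9, -398, 108], 0, 80], [[-9, -398, 108], 0, 80]]'

```text
clock: 8.15
position: [0.4985, -0.1203, 0.1295]
ee_rot: [0.713, -0.001, 0.701, 0.004]
contact_force: [0.7, -0.3, -0.7]
width: 0.0801
```

Run:
```python
from h import *
goto(.522,-.194,.135,0)
```

```text
pos [ 0.4985 -0.1203  0.1295] jaw 0.4 w 80.1 F [ 0.7 -0.3 -0.7] t 8.15 tilt [ 0.018  0.004 -1.   ]
shift [ -5.4 -73.8  23.1] turn 0.007
```

Call:
move_arm --rows '[[[-5, -35, 11], 0, 80], [[-5, -60, 19], 0, 80], [[-5, -74, 23], 0, 80], [[-5, -74, 23], 0, 80], [[-5, -74, 23], 0, 80], [[-5, -74, 23], 0, 80]]'

```text
clock: 8.65
position: [0.5207, -0.1923, 0.1337]
ee_rot: [0.712, -0.001, 0.702, 0.005]
contact_force: [0.1, 1.2, -0.1]
width: 0.0804
```

Run:
```python
from h import *
goto(.522,-.194,.019,0)
im=viewer.get_image("top");cv2.imwrite("pics/s10.png",cv2.resize(im[130:300,240:480],None,fx=3.3,fy=3.3)[:,:,::-1])
im=viewer.get_image("scene");cv2.imwrite("pics/s11.png",cv2.resize(im[130:300,240:480],None,fx=3.3,fy=3.3)[:,:,::-1])
```

```text
pos [ 0.5207 -0.1923  0.1337] jaw 0.5 w 80.4 F [ 0.1  1.2 -0.1] t 8.65 tilt [ 0.015  0.006 -1.   ]
shift [114.7  -2.4  -0.4] turn 0.008
```

View pics/s10.png

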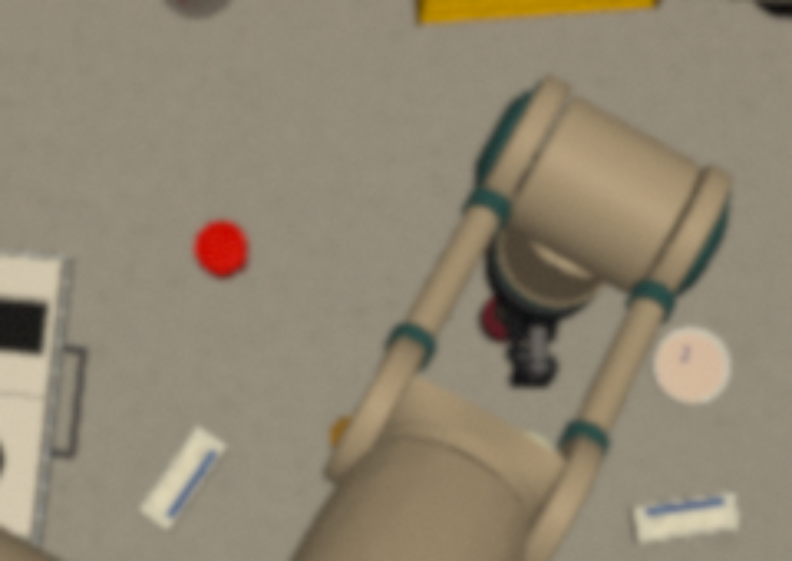

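View pics/s11.png

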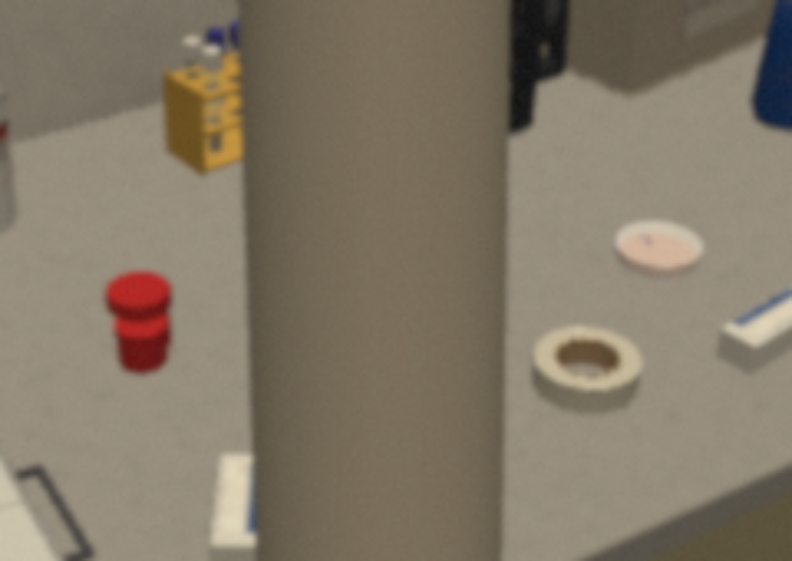

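In the top picture the gripper sits over the bottle, whose body shows at about (497,320) in the crop. Descending.

Call:
move_arm --rows '[[[20, -2.4, -0.4], 0, 80], [[50, -2.4, -0.4], 0, 80], [[80, -2.4, -0.4], 0, 80], [[103, -2.4, -0.4], 0, 80], [[114, -2.4, -0.4], 0, 80], [[114, -2.4, -0.4], 0, 80], [[114, -2.4, -0.4], 0, 80]]'

```text
clock: 9.33
position: [0.5222, -0.1927, 0.0201]
ee_rot: [0.712, -0.002, 0.702, 0.006]
contact_force: [0.2, 0.2, 0.3]
width: 0.0795
```

Run:
```python
from h import *
goto(.522,-.194,.019,0)
```

```text
pos [ 0.5222 -0.1927  0.0201] jaw 0.6 w 79.5 F [0.2 0.2 0.3] t 9.33 tilt [ 0.015  0.006 -1.   ]
shift [ 1.1 -1.3 -0.2] turn 0.01
```

Call:
move_arm --rows '[[[1, -1, 0], 0, 60], [[1, -1, 0], 0, 50], [[1, -1, 0], 0, 42], [[1, -1, 0], 0, 36], [[1, -1, 0], 0, 33], [[1, -1, 0], 0, 33], [[1, -1, 0], 0, 33], [[1, -1, 0], 0, 33]]' --force 35

```text
clock: 10.0
position: [0.5227, -0.194, 0.0202]
ee_rot: [0.713, -0.002, 0.701, 0.006]
contact_force: [-0.7, -0.3, 6.5]
width: 0.0344
```

Run:
```python
from h import *
goto(.522,-.194,.019,0)
```

```text
pos [ 0.5227 -0.194   0.0202] jaw 0.6 w 34.4 F [-0.7 -0.3  6.5] t 10.0 tilt [ 0.017  0.005 -1.   ]
shift [ 1.2 -0.  -0.7] turn 0.01
```

Call:
move_arm --rows '[[[-10, 0, 0], 0, 33], [[-30, 0, 0], 0, 33], [[-60, 0, 0], 0, 33], [[-85, 0, 0], 0, 33], [[-100, 0, 0], 0, 33], [[-100, 0, 0], 0, 33], [[-100, 0, 0], 0, 33]]'

```text
clock: 10.58
position: [0.5213, -0.1947, 0.1211]
ee_rot: [0.714, -0.002, 0.701, 0.005]
contact_force: [-0.0, -0.0, -0.4]
width: 0.0347
```

Run:
```python
from h import *
goto(*POCK["dropper"],.12,0)
```

```text
pos [ 0.5213 -0.1947  0.1211] jaw 0.6 w 34.7 F [-0.  -0.  -0.4] t 10.58 tilt [ 0.019  0.004 -1.   ]
shift [   1.3  502.  -100.6] turn 0.01
```

Call:
move_arm --rows '[[[0, 15, -3], 0, 33], [[0, 45, -9], 0, 33], [[0, 83, -16.6], 0, 33], [[0, 121, -24], 0, 33], [[0, 159, -32], 0, 33], [[0, 197, -39.5], 0, 33], [[0, 235, -47], 0, 33], [[0, 273, -54.7], 0, 33]]'

```text
clock: 11.25
position: [0.461, 0.08, 0.1196]
ee_rot: [0.712, -0.002, 0.702, 0.005]
contact_force: [0.1, 0.7, -1.0]
width: 0.0347
```

Run:
```python
from h import *
goto(*POCK["dropper"],.12,0)
```

```text
pos [0.461  0.08   0.1196] jaw 0.6 w 34.7 F [ 0.1  0.7 -1. ] t 11.25 tilt [ 0.015  0.005 -1.   ]
shift [  0.  226.7 -43.1] turn 0.01
```

Call:
move_arm --rows '[[[0, 38, -7], 0, 33], [[0, 76, -14.4], 0, 33], [[0, 114, -21.7], 0, 33], [[0, 152, -29], 0, 33], [[0, 188, -36], 0, 33], [[0, 215, -41], 0, 33], [[0, 227, -43], 0, 33], [[0, 227, -43], 0, 33]]'

```text
clock: 11.92
position: [0.4136, 0.3086, 0.1186]
ee_rot: [0.711, -0.003, 0.703, 0.006]
contact_force: [0.2, -0.3, -0.7]
width: 0.035
```

Run:
```python
from h import *
goto(*POCK["dropper"],.036,0)
o=viewer.get_image("scene");o=cv2.resize(o[150:370,100:360],None,fx=3,fy=2.7,interpolation=cv2.INTER_CUBIC)[:,:,::-1].copy();cv2.imwrite("pics/s12.png",o)
```

```text
pos [0.4136 0.3086 0.1186] jaw 0.8 w 35.0 F [ 0.2 -0.3 -0.7] t 11.92 tilt [ 0.012  0.004 -1.   ]
shift [82.6 -2.7  1. ] turn 0.014
```

View pics/s12.png

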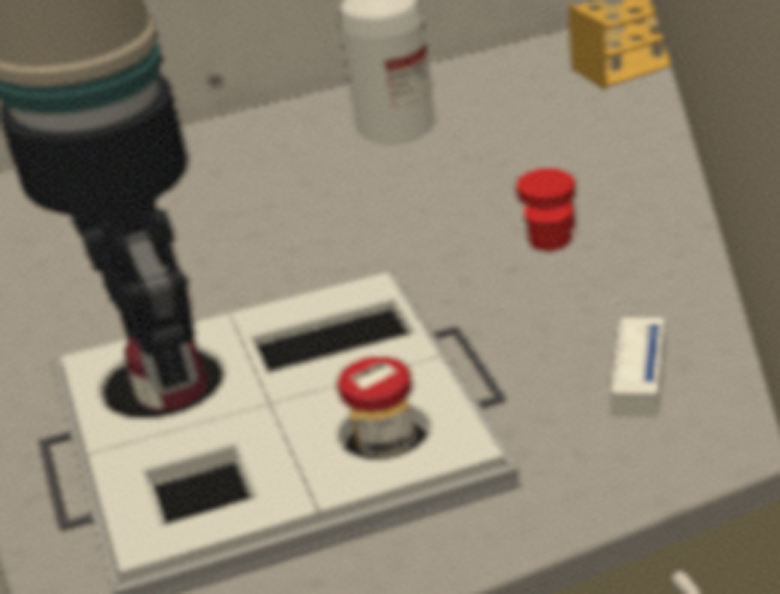

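The bottle hangs upright in the gripper, and the cup still stands in its well. Lowering.

Call:
move_arm --rows '[[[15, -2.7, 1], 0, 33], [[32, -2.7, 1], 0, 33], [[49, -2.7, 1], 0, 33], [[66, -2.7, 1], 0, 33], [[78, -2.7, 1], 0, 33], [[84, -2.7, 1], 0, 33], [[85, -2.7, 1], 0, 33], [[85, -2.7, 1], 0, 33]]'

```text
clock: 12.63
position: [0.4158, 0.3031, 0.0333]
ee_rot: [0.711, -0.004, 0.703, 0.005]
contact_force: [0.3, -0.3, 0.4]
width: 0.0346
```

Run:
```python
from h import *
goto(*POCK["dropper"],.0312,0)
o=viewer.get_image("scene");o=cv2.resize(o[230:370,110:290],None,fx=4,fy=4,interpolation=cv2.INTER_CUBIC)[:,:,::-1].copy();cv2.imwrite("pics/s13.png",o)
```

```text
pos [0.4158 0.3031 0.0333] jaw 0.7 w 34.6 F [ 0.3 -0.3  0.4] t 12.63 tilt [ 0.01   0.001 -1.   ]
shift [ 2.1  3.2 -0.1] turn 0.012
```

View pics/s13.png

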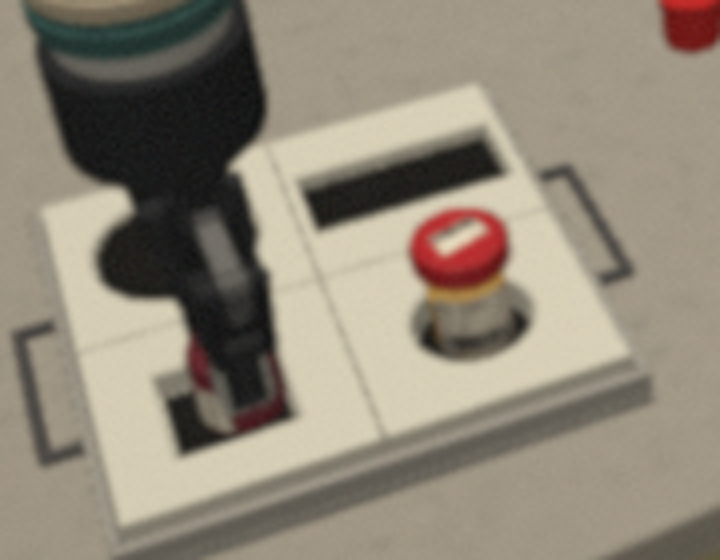

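The bottle is inside the square pocket, but about 3 mm to the right of centre. I'll correct that and lower.

Call:
move_arm --rows '[[[0, 3, 0], 0, 33], [[0, 3, 0], 0, 33], [[1, 3, 0], 0, 33], [[2, 3, 0], 0, 33], [[2.5, 3, 0], 0, 33], [[2.5, 3, 0], 0, 33]]'

```text
clock: 13.18
position: [0.416, 0.3065, 0.0313]
ee_rot: [0.711, -0.004, 0.703, 0.005]
contact_force: [-0.5, -0.6, -1.5]
width: 0.0346
```

Call:
move_arm --rows '[[[1, 0, 0], 0, 33], [[1.5, 0, 0], 0, 33], [[1.5, 0, 0], 0, 33]]'

```text
clock: 13.43
position: [0.4161, 0.3065, 0.031]
ee_rot: [0.711, -0.004, 0.703, 0.005]
contact_force: [-2.1, -1.9, 9.5]
width: 0.0348
```

The bottle is on the floor (9.5 N). Releasing and raising straight up.

Call:
move_arm --rows '[[[-0.3, 0, 0], 0, 42], [[-0.3, 0, 0], 0, 50], [[-0.3, 0, 0], 0, 58], [[-0.3, 0, 0], 0, 60], [[-15, 0, 0], 0, 60], [[-50, 0, 0], 0, 60], [[-85, 0, 0], 0, 60], [[-105, 0, 0], 0, 60]]'

```text
clock: 14.1
position: [0.4161, 0.307, 0.1389]
ee_rot: [0.712, -0.003, 0.702, 0.006]
contact_force: [1.1, -0.6, 0.0]
width: 0.0601
```

Call:
move_arm --rows '[[[0, 0, 0], 0, 60], [[0, 0, 0], 0, 60]]'

```text
clock: 14.27
position: [0.417, 0.3076, 0.1401]
ee_rot: [0.714, -0.003, 0.701, 0.006]
contact_force: [0.1, 0.1, 0.3]
width: 0.06
```

Run:
```python
from h import *
goto(.4929,-.3418,.11,0)
o=viewer.get_image("scene");o=cv2.resize(o[200:370,110:290],None,fx=4,fy=3.5,interpolation=cv2.INTER_CUBIC)[:,:,::-1].copy();cv2.imwrite("pics/s14.png",o)
```

```text
pos [0.417  0.3076 0.1401] jaw 0.7 w 60.0 F [0.1 0.1 0.3] t 14.27 tilt [ 0.018  0.006 -1.   ]
shift [  27.9 -650.4   67.2] turn 0.013
```

View pics/s14.png

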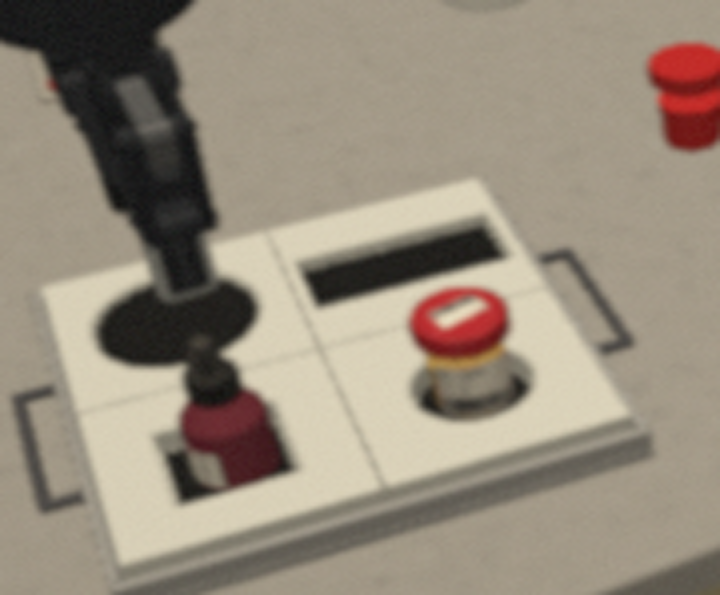

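Both containers stand upright in their pockets. Next is the dish.

Call:
move_arm --rows '[[[0, -654, 67], 0, 85], [[0, -654, 67], 0, 85], [[0, -654, 67], 0, 85], [[0, -654, 67], 0, 85], [[0, -654, 67], 0, 85], [[0, -654, 67], 0, 85], [[0, -654, 67], 0, 85], [[0, -654, 67], 0, 85]]'

```text
clock: 14.98
position: [0.4524, -0.0258, 0.1361]
ee_rot: [0.711, -0.003, 0.703, 0.006]
contact_force: [0.7, 0.3, 0.5]
width: 0.0849
```

Run:
```python
from h import *
goto(.4929,-.3418,.09,0)
```

```text
pos [ 0.4524 -0.0258  0.1361] jaw 0.7 w 84.9 F [0.7 0.3 0.5] t 14.98 tilt [ 0.011  0.005 -1.   ]
shift [  45.1 -316.7   36.1] turn 0.013
```

Call:
move_arm --rows '[[[5, -40, 5], 0.013, 85], [[10, -80, 9], 0.013, 85], [[16, -120, 14], 0.013, 85], [[22, -160, 18], 0.013, 85], [[28, -200, 23], 0.013, 85], [[34, -240, 28], 0.013, 85], [[40, -280, 32], 0.013, 85], [[45, -310, 36], 0.013, 85]]'

```text
clock: 15.65
position: [0.4915, -0.3376, 0.0869]
ee_rot: [0.71, 0.003, 0.704, 0.002]
contact_force: [0.3, 0.1, -0.2]
width: 0.0849
```

Call:
move_arm --rows '[[[0, 0, 0], 0, 85], [[0, 0, 0], 0, 85], [[0, 0, 0], 0, 85]]'

```text
clock: 15.9
position: [0.4899, -0.3361, 0.0847]
ee_rot: [0.708, 0.005, 0.706, 0.003]
contact_force: [0.0, 0.1, -0.4]
width: 0.0851
```

Run:
```python
from h import *
goto(.4929,-.3418,.003,0)
```

```text
pos [ 0.4899 -0.3361  0.0847] jaw -0.2 w 85.1 F [ 0.   0.1 -0.4] t 15.9 tilt [ 0.004  0.011 -1.   ]
shift [81.6 -6.6  2.7] turn -0.003
```

Call:
move_arm --rows '[[[15, -6.6, 2.7], 0, 85], [[40, -6.6, 2.7], 0, 85], [[60, -6.6, 2.7], 0, 85], [[72, -6.6, 2.7], 0, 85], [[76, -6.6, 2.7], 0, 85], [[78, -6.6, 2.7], 0, 85], [[78, -6.6, 2.7], 0, 85], [[78, -6.6, 2.7], 0, 85]]'

```text
clock: 16.57
position: [0.4935, -0.3416, 0.0076]
ee_rot: [0.709, 0.004, 0.705, 0.003]
contact_force: [0.1, -0.2, -0.1]
width: 0.0852
```

Run:
```python
from h import *
goto(.4929,-.3418,.003,0)
for n in("top","scene"):
    o=viewer.get_image(n);b=(380,180) if n=="top" else (340,140)
    o=cv2.resize(o[b[1]:b[1]+120,b[0]:b[0]+160],None,fx=5,fy=5,interpolation=cv2.INTER_CUBIC)[:,:,::-1].copy();cv2.imwrite(f"pics/s15{n}.png",o)
```

```text
pos [ 0.4935 -0.3416  0.0076] jaw -0.1 w 85.2 F [ 0.1 -0.2 -0.1] t 16.57 tilt [ 0.005  0.01  -1.   ]
shift [ 4.6 -0.2 -0.6] turn -0.002
```

View pics/s15top.png

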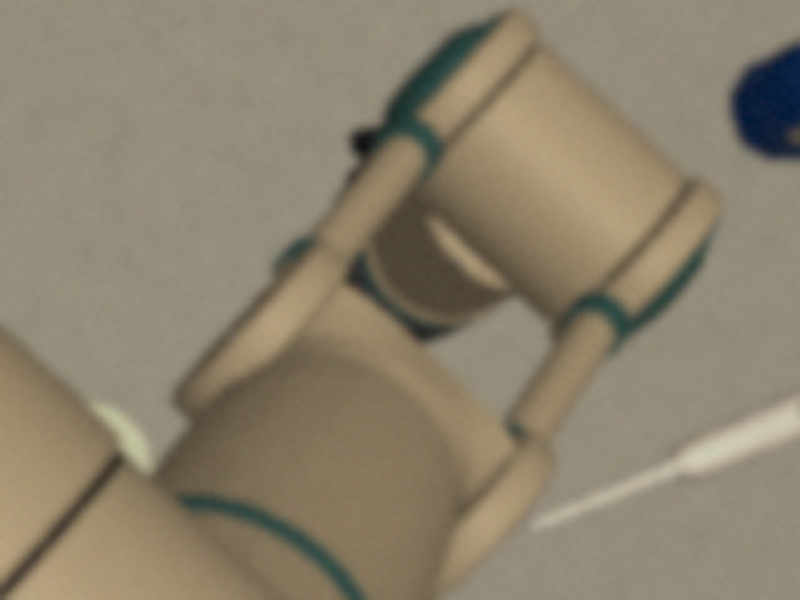

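View pics/s15scene.png

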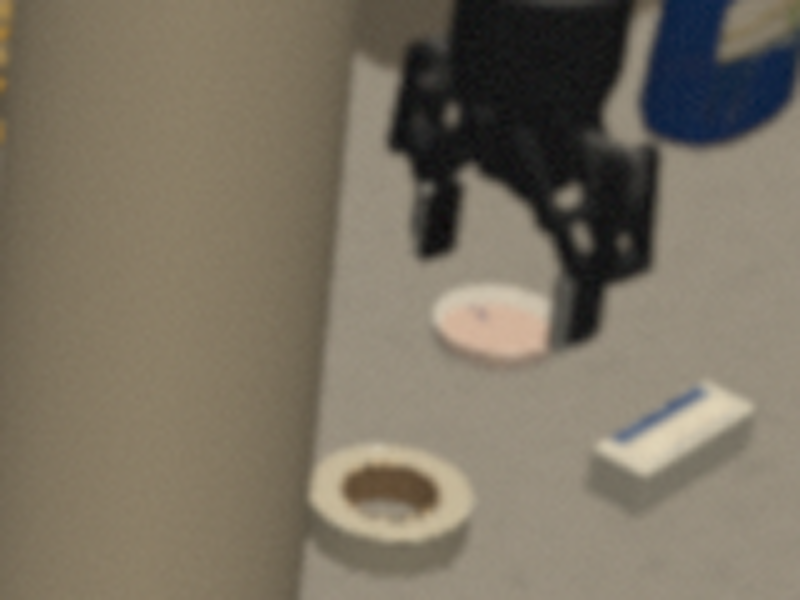

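The scene view shows the open fingers straddling the dish, rim at about (495,322) in the crop, with the tips above the bench. I'll go down 5 mm and close.

Call:
move_arm --rows '[[[3, 0, -0.5], 0, 85], [[5.5, 0, -0.5], 0, 80], [[5.5, 0, -0.5], 0, 74], [[5.5, 0, -0.5], 0, 68], [[5.5, 0, -0.5], 0, 62], [[5.5, 0, -0.5], 0, 57], [[5.5, 0, -0.5], 0, 52], [[5.5, 0, -0.5], 0, 52]]' --force 30

```text
clock: 17.33
position: [0.493, -0.3421, 0.0027]
ee_rot: [0.709, 0.004, 0.705, 0.002]
contact_force: [-1.4, 0.7, 3.9]
width: 0.053
```

Call:
move_arm --rows '[[[0, 0, 0], 0, 52], [[0, 0, 0], 0, 52]]'

```text
clock: 17.5
position: [0.4931, -0.3422, 0.0027]
ee_rot: [0.709, 0.004, 0.705, 0.002]
contact_force: [-0.3, -0.3, 2.2]
width: 0.0529
```

Call:
move_arm --rows '[[[0, 0, 0], 0, 48], [[0, 0, 0], 0, 48], [[-8, 0, 0], 0, 48], [[-20, 0, 0], 0, 48], [[-35, 0, 0], 0, 48], [[-45, 0, 0], 0, 48], [[-45, 0, 0], 0, 48], [[-45, 0, 0], 0, 48]]'

```text
clock: 18.17
position: [0.4933, -0.3429, 0.0484]
ee_rot: [0.71, 0.004, 0.705, 0.002]
contact_force: [-0.6, -0.5, 0.3]
width: 0.053
```

Run:
```python
from h import *
goto(*POCK["dish"],.12,0)
for n in("scene",):
    o=viewer.get_image(n);b=(340,140)
    o=cv2.resize(o[b[1]:b[1]+120,b[0]:b[0]+160],None,fx=5,fy=5,interpolation=cv2.INTER_CUBIC)[:,:,::-1].copy();cv2.imwrite(f"pics/s16{n}.png",o)
```

```text
pos [ 0.4933 -0.3429  0.0484] jaw -0.1 w 53.0 F [-0.6 -0.5  0.3] t 18.17 tilt [ 0.007  0.008 -1.   ]
shift [-66.3 641.8  26. ] turn -0.003
```

View pics/s16scene.png

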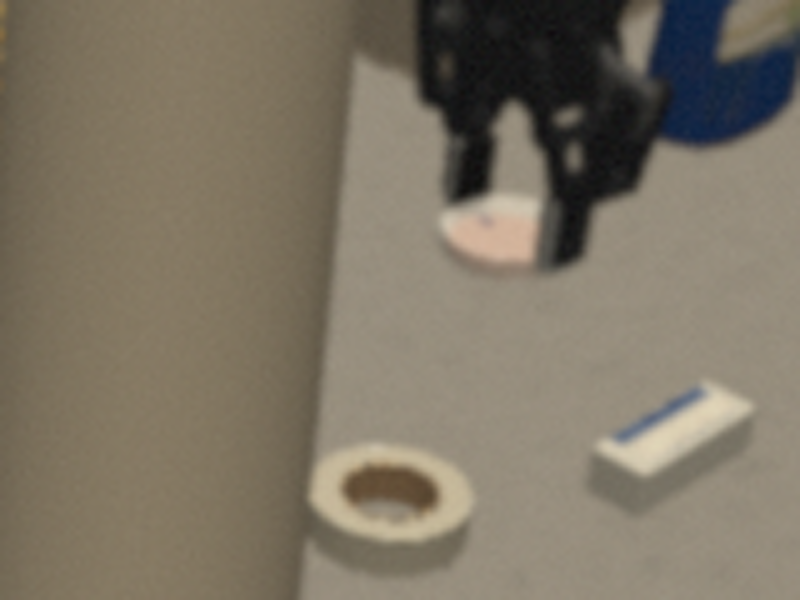

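The dish is lifted and level. Carrying it to the tray.

Call:
move_arm --rows '[[[-20, 5, 0], 0, 48], [[-45, 25, 1], 0, 48], [[-62, 55, 2], 0, 48], [[-66, 92, 4], 0, 48], [[-66, 130, 5], 0, 48], [[-66, 168, 7], 0, 48], [[-66, 206, 8], 0, 48], [[-66, 244, 10], 0, 48]]'

```text
clock: 18.88
position: [0.5019, -0.0972, 0.1151]
ee_rot: [0.709, 0.005, 0.706, 0.002]
contact_force: [1.0, -0.5, -0.7]
width: 0.0527
```

Run:
```python
from h import *
goto(*POCK["dish"],.12,0)
```

```text
pos [ 0.5019 -0.0972  0.1151] jaw -0.2 w 52.7 F [ 1.  -0.5 -0.7] t 18.88 tilt [ 0.004  0.01  -1.   ]
shift [ -1.  395.5  17.3] turn -0.003
```

Call:
move_arm --rows '[[[0, 38, 2], 0, 48], [[0, 76, 3], 0, 48], [[0, 114, 5], 0, 48], [[0, 152, 7], 0, 48], [[0, 190, 8], 0, 48], [[0, 228, 10], 0, 48], [[0, 266, 12], 0, 48], [[0, 304, 13], 0, 48]]'

```text
clock: 19.55
position: [0.515, 0.2085, 0.1172]
ee_rot: [0.708, 0.004, 0.706, 0.002]
contact_force: [0.8, 0.9, -0.5]
width: 0.0527
```

Run:
```python
from h import *
goto(*POCK["dish"],.12,0)
```

```text
pos [0.515  0.2085 0.1172] jaw -0.2 w 52.7 F [ 0.8  0.9 -0.5] t 19.55 tilt [ 0.003  0.009 -1.   ]
shift [-2.  89.7  5.1] turn -0.003
```

Call:
move_arm --rows '[[[0, 35, 2], 0, 48], [[0, 65, 4], 0, 48], [[0, 84, 5], 0, 48], [[0, 89.5, 5], 0, 48], [[0, 89.5, 5], 0, 48], [[0, 89.5, 5], 0, 48], [[0, 89.5, 5], 0, 48]]'

```text
clock: 20.13
position: [0.5199, 0.2965, 0.1175]
ee_rot: [0.708, 0.004, 0.707, 0.001]
contact_force: [-0.5, -0.2, -0.7]
width: 0.0527
```

Run:
```python
from h import *
goto(*POCK["dish"],.028,0)
o=viewer.get_image("scene");o=cv2.resize(o[170:350,80:290],None,fx=3.5,fy=3.2,interpolation=cv2.INTER_CUBIC)[:,:,::-1].copy();cv2.imwrite("pics/s17.png",o)
```

```text
pos [0.5199 0.2965 0.1175] jaw -0.2 w 52.7 F [-0.5 -0.2 -0.7] t 20.13 tilt [ 0.001  0.008 -1.   ]
shift [89.5  1.   0.4] turn -0.004
```

View pics/s17.png

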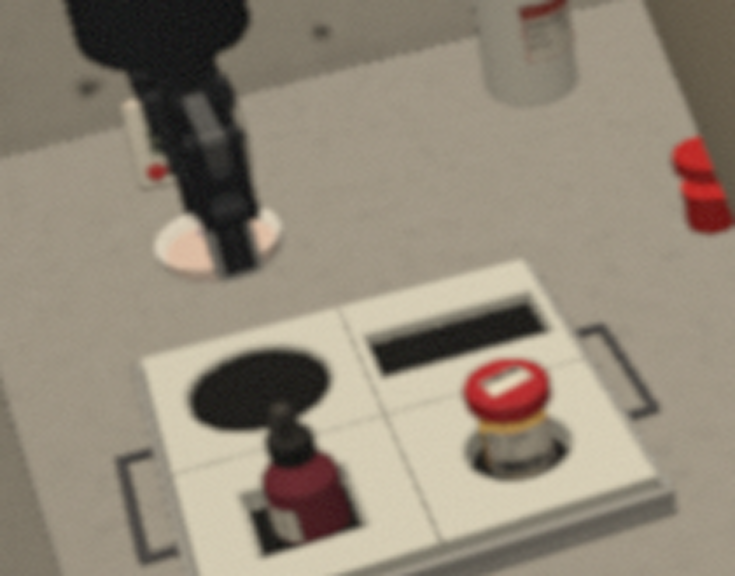

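Call:
move_arm --rows '[[[15, 1, 0.4], 0, 48], [[33, 1, 0.4], 0, 48], [[51, 1, 0.4], 0, 48], [[69, 1, 0.4], 0, 48], [[82, 1, 0.4], 0, 48], [[89, 1, 0.4], 0, 48], [[90, 1, 0.4], 0, 48], [[90, 1, 0.4], 0, 48]]'

```text
clock: 20.85
position: [0.5208, 0.2975, 0.0277]
ee_rot: [0.708, 0.005, 0.707, 0.001]
contact_force: [-0.5, 0.3, 0.3]
width: 0.0529
```

Run:
```python
from h import *
goto(*POCK["dish"],.0235,0)
o=viewer.get_image("scene");o=cv2.resize(o[170:350,80:290],None,fx=3.5,fy=3.2,interpolation=cv2.INTER_CUBIC)[:,:,::-1].copy();cv2.imwrite("pics/s18.png",o)
```

```text
pos [0.5208 0.2975 0.0277] jaw -0.3 w 52.9 F [-0.5  0.3  0.3] t 20.85 tilt [ 0.001  0.008 -1.   ]
shift [ 4.2  0.7 -0.4] turn -0.005
```

View pics/s18.png

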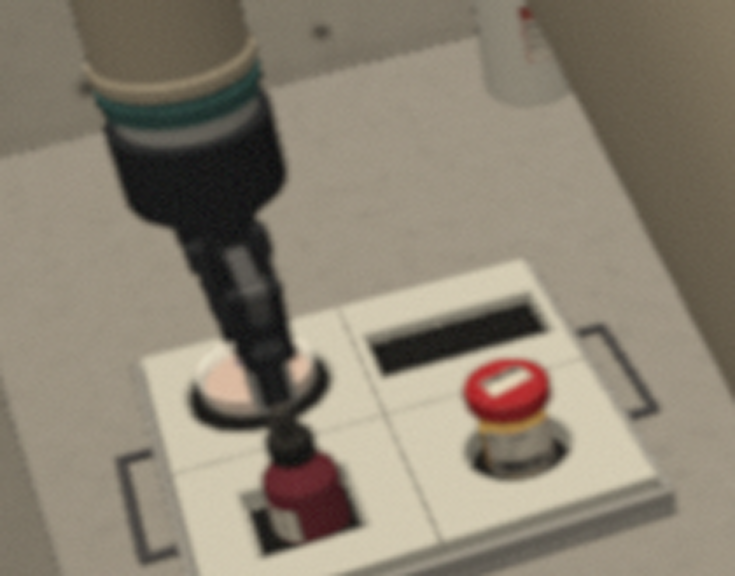

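The dish hovers over the recess, roughly centred. Lowering.

Call:
move_arm --rows '[[[1.5, 0, 0], 0, 48], [[2.5, 0, 0], 0, 48], [[3.5, 0, 0], 0, 48], [[3.5, 0, 0], 0, 48]]'

```text
clock: 21.23
position: [0.5214, 0.298, 0.0252]
ee_rot: [0.708, 0.005, 0.706, 0.001]
contact_force: [-0.6, 0.3, -0.8]
width: 0.053
```

Call:
move_arm --rows '[[[0.7, 0, 0], 0, 48], [[1.3, 0, 0], 0, 48], [[1.3, 0, 0], 0, 48]]'

```text
clock: 21.48
position: [0.5213, 0.2981, 0.0238]
ee_rot: [0.708, 0.005, 0.706, 0.001]
contact_force: [0.3, 1.2, -0.4]
width: 0.0527
```

Call:
move_arm --rows '[[[0.7, 0, 0], 0, 48], [[1.3, 0, 0], 0, 48], [[1.3, 0, 0], 0, 48]]'

```text
clock: 21.73
position: [0.5214, 0.2981, 0.0237]
ee_rot: [0.708, 0.005, 0.706, 0.002]
contact_force: [-2.3, -1.3, 6.7]
width: 0.0529
```

Call:
move_arm --rows '[[[-0.3, 0, 0], 0, 60], [[-0.3, 0, 0], 0, 66], [[-0.3, 0, 0], 0, 70], [[-0.3, 0, 0], 0, 72], [[-8, 0, 0], 0, 72], [[-30, 0, 0], 0, 72], [[-65, 0, 0], 0, 72], [[-95, 0, 0], 0, 72]]'

```text
clock: 22.4
position: [0.5207, 0.2971, 0.1198]
ee_rot: [0.708, 0.005, 0.706, 0.001]
contact_force: [0.1, 0.5, 0.6]
width: 0.0718
```

Call:
move_arm --rows '[[[0, 0, 0], 0, 72], [[0, 0, 0], 0, 72]]'

```text
clock: 22.57
position: [0.5222, 0.2977, 0.1226]
ee_rot: [0.71, 0.005, 0.704, 0.002]
contact_force: [-1.1, -0.6, -0.5]
width: 0.0722
```

Run:
```python
from h import *
goto(.375,-.335,.11,7.7)
o=viewer.get_image("scene");o=cv2.resize(o[170:350,80:290],None,fx=3.5,fy=3.2,interpolation=cv2.INTER_CUBIC)[:,:,::-1].copy();cv2.imwrite("pics/s19.png",o)
```

```text
pos [0.5222 0.2977 0.1226] jaw -0.3 w 72.2 F [-1.1 -0.6 -0.5] t 22.57 tilt [ 0.008  0.011 -1.   ]
shift [   4.8 -633.5 -144.3] turn -0.139
```

View pics/s19.png

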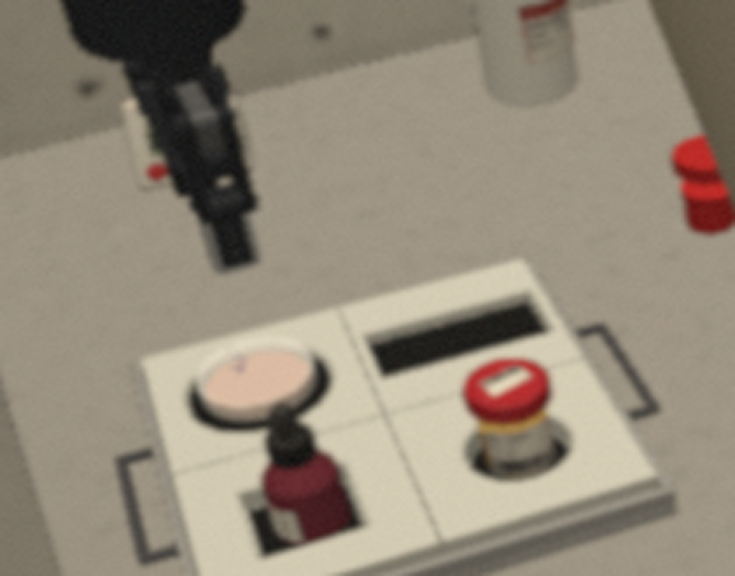

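The dish lies in the recess. Now for the slide pack.

Call:
move_arm --rows '[[[5, -633, -144], -0.139, 65], [[5, -633, -144], -0.139, 65], [[5, -633, -144], -0.139, 65], [[5, -633, -144], -0.139, 65], [[5, -633, -144], -0.139, 65], [[5, -633, -144], -0.139, 65], [[5, -633, -144], -0.139, 65], [[5, -633, -144], -0.139, 65]]'

```text
clock: 23.28
position: [0.4433, -0.0285, 0.1131]
ee_rot: [0.706, -0.044, 0.705, 0.051]
contact_force: [1.6, -0.4, 0.3]
width: 0.065
```

Run:
```python
from h import *
goto(.375,-.335,.09,7.7)
```

```text
pos [ 0.4433 -0.0285  0.1131] jaw 7.7 w 65.0 F [ 1.6 -0.4  0.3] t 23.28 tilt [ 0.001  0.01  -1.   ]
shift [  20.1 -294.7 -108.9] turn 0.0
```

Call:
move_arm --rows '[[[2, -38, -14], 0, 65], [[4, -76, -28], 0, 65], [[7, -114, -42], 0, 65], [[10, -152, -56], 0, 65], [[13, -190, -70], 0, 65], [[16, -228, -84], 0, 65], [[19, -262, -97], 0, 65], [[20, -286, -106], 0, 65]]'

```text
clock: 23.95
position: [0.3748, -0.3282, 0.0883]
ee_rot: [0.705, -0.043, 0.706, 0.051]
contact_force: [0.4, 0.1, 0.2]
width: 0.0652
```

Call:
move_arm --rows '[[[0, 0, 0], 0, 65], [[0, 0, 0], 0, 65], [[0, 0, 0], 0, 65]]'

```text
clock: 24.2
position: [0.3738, -0.3267, 0.087]
ee_rot: [0.705, -0.041, 0.707, 0.052]
contact_force: [-0.1, 0.4, -0.0]
width: 0.065
```

Run:
```python
from h import *
goto(.375,-.335,.010,7.7)
```

```text
pos [ 0.3738 -0.3267  0.087 ] jaw 7.6 w 65.0 F [-0.1  0.4 -0. ] t 24.2 tilt [-0.004  0.015 -1.   ]
shift [76.9 -9.6  0.2] turn -0.002
```

Call:
move_arm --rows '[[[8, -9.6, 0.2], 0, 65], [[28, -9.6, 0.2], 0, 65], [[50, -9.6, 0.2], 0, 65], [[68, -9.6, 0.2], 0, 65], [[76, -9.6, 0.2], 0, 65], [[76, -9.6, 0.2], 0, 65], [[76, -9.6, 0.2], 0, 65]]'

```text
clock: 24.78
position: [0.3753, -0.3345, 0.0107]
ee_rot: [0.704, -0.042, 0.707, 0.053]
contact_force: [0.2, -1.1, 0.5]
width: 0.065
```

Run:
```python
from h import *
goto(.375,-.335,.011,7.7)
for n in("scene",):
    o=viewer.get_image(n);b=(380,160)
    o=cv2.resize(o[b[1]:b[1]+120,b[0]:b[0]+160],None,fx=5,fy=5,interpolation=cv2.INTER_CUBIC)[:,:,::-1].copy();cv2.imwrite(f"pics/s20{n}.png",o)
```

```text
pos [ 0.3753 -0.3345  0.0107] jaw 7.6 w 65.0 F [ 0.2 -1.1  0.5] t 24.78 tilt [-0.004  0.015 -1.   ]
shift [-0.3 -0.5 -0.3] turn -0.001
```

View pics/s20scene.png

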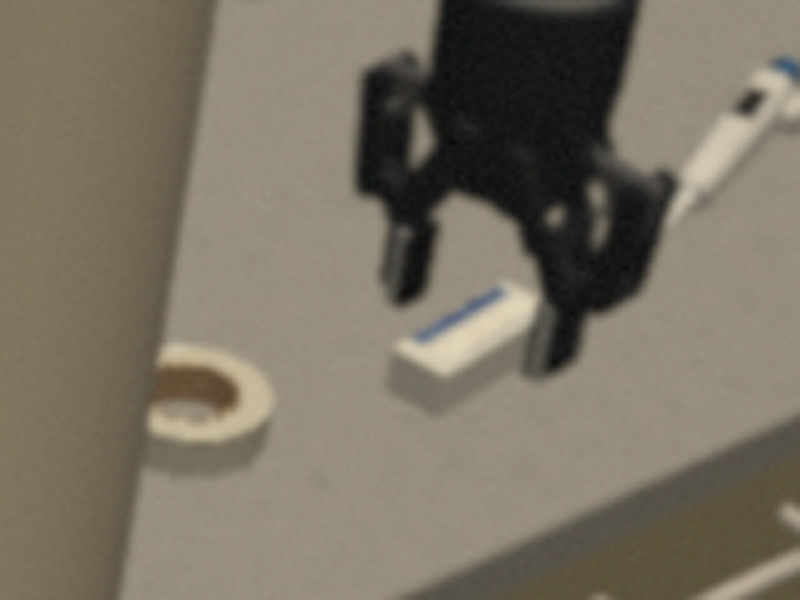

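The fingers straddle the carton, at about (470,330) in the crop. Closing.

Call:
move_arm --rows '[[[0, 0, 0], 0, 50], [[0, 0, 0], 0, 40], [[0, 0, 0], 0, 32], [[0, 0, 0], 0, 27], [[0, 0, 0], 0, 23], [[0, 0, 0], 0, 23], [[0, 0, 0], 0, 23], [[0, 0, 0], 0, 23]]' --force 40

```text
clock: 25.5
position: [0.376, -0.3356, 0.0122]
ee_rot: [0.705, -0.042, 0.706, 0.052]
contact_force: [-0.1, 0.9, 5.5]
width: 0.0271
```

Call:
move_arm --rows '[[[-8, 0, 0], 0, 23], [[-20, 0, 0], 0, 23], [[-35, 0, 0], 0, 23], [[-50, 0, 0], 0, 23], [[-55, 0, 0], 0, 23], [[-55, 0, 0], 0, 23], [[-55, 0, 0], 0, 23]]'

```text
clock: 26.08
position: [0.3761, -0.3363, 0.0674]
ee_rot: [0.705, -0.042, 0.706, 0.051]
contact_force: [-0.1, 0.1, -0.7]
width: 0.0273
```

Run:
```python
from h import *
goto(*POCK["slide"],.115,-4.4)
for n in("scene",):
    o=viewer.get_image(n);b=(380,130)
    o=cv2.resize(o[b[1]:b[1]+120,b[0]:b[0]+160],None,fx=5,fy=5,interpolation=cv2.INTER_CUBIC)[:,:,::-1].copy();cv2.imwrite(f"pics/s21{n}.png",o)
```

```text
pos [ 0.3761 -0.3363  0.0674] jaw 7.6 w 27.3 F [-0.1  0.1 -0.7] t 26.08 tilt [-0.002  0.013 -1.   ]
shift [-41.1 507.6 205.2] turn 0.21
```

View pics/s21scene.png

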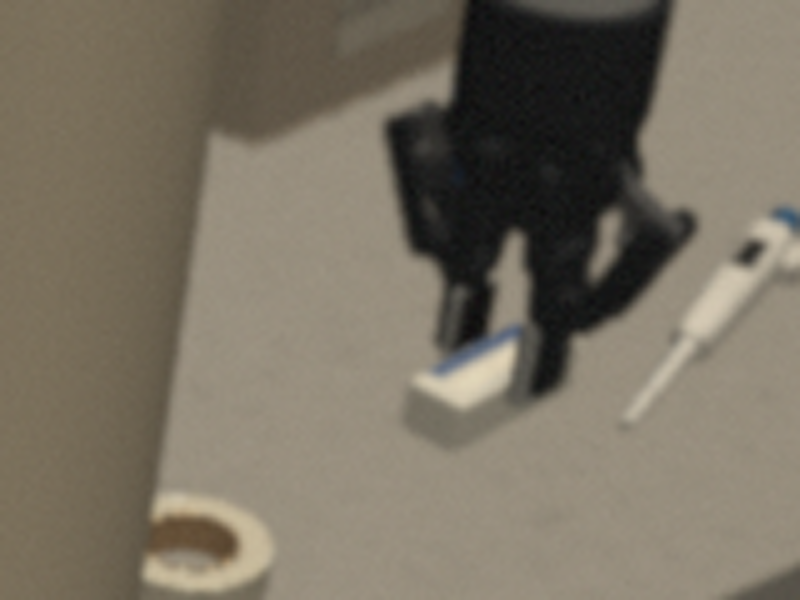

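The carton is held level. Carrying it to the slot.

Call:
move_arm --rows '[[[-20, 15, 6], 0.03, 23], [[-35, 45, 18], 0.07, 23], [[-41, 80, 32], 0.12, 23], [[-41, 115, 46], 0.17, 23], [[-41, 150, 61], 0.21, 23], [[-41, 185, 75], 0.21, 23], [[-41, 220, 89], 0.21, 23], [[-41, 255, 103], 0.21, 23]]'

```text
clock: 26.8
position: [0.4435, -0.0681, 0.1104]
ee_rot: [0.705, 0.032, 0.708, -0.022]
contact_force: [0.4, 0.1, -0.5]
width: 0.0267
```

Run:
```python
from h import *
goto(*POCK["slide"],.115,-4.4)
```

```text
pos [ 0.4435 -0.0681  0.1104] jaw -4.4 w 26.7 F [ 0.4  0.1 -0.5] t 26.8 tilt [-0.004  0.014 -1.   ]
shift [ -1.1 266.2  48.3] turn -0.001
```

Call:
move_arm --rows '[[[0, 38, 7], 0, 23], [[0, 76, 14], 0, 23], [[0, 114, 21], 0, 23], [[0, 152, 28], 0, 23], [[0, 190, 35], 0, 23], [[0, 225, 41], 0, 23], [[0, 250, 46], 0, 23], [[0, 260, 48], 0, 23]]'

```text
clock: 27.47
position: [0.5119, 0.1908, 0.1127]
ee_rot: [0.705, 0.032, 0.709, -0.021]
contact_force: [0.4, 0.1, -0.7]
width: 0.0275
```

Call:
move_arm --rows '[[[0, 0, 0], 0, 23], [[0, 0, 0], 0, 23], [[0, 0, 0], 0, 23]]'

```text
clock: 27.72
position: [0.5109, 0.1895, 0.1118]
ee_rot: [0.704, 0.031, 0.709, -0.022]
contact_force: [0.3, -0.2, -1.4]
width: 0.0274
```

Run:
```python
from h import *
goto(*POCK["slide"],.033,-4.4)
o=viewer.get_image("scene");o=cv2.resize(o[170:350,100:310],None,fx=3.5,fy=3.2,interpolation=cv2.INTER_CUBIC)[:,:,::-1].copy();cv2.imwrite("pics/s22.png",o)
```

```text
pos [0.5109 0.1895 0.1118] jaw -4.3 w 27.4 F [ 0.3 -0.2 -1.4] t 27.72 tilt [-0.008  0.014 -1.   ]
shift [78.9  3.1  1.8] turn 0.002
```

View pics/s22.png

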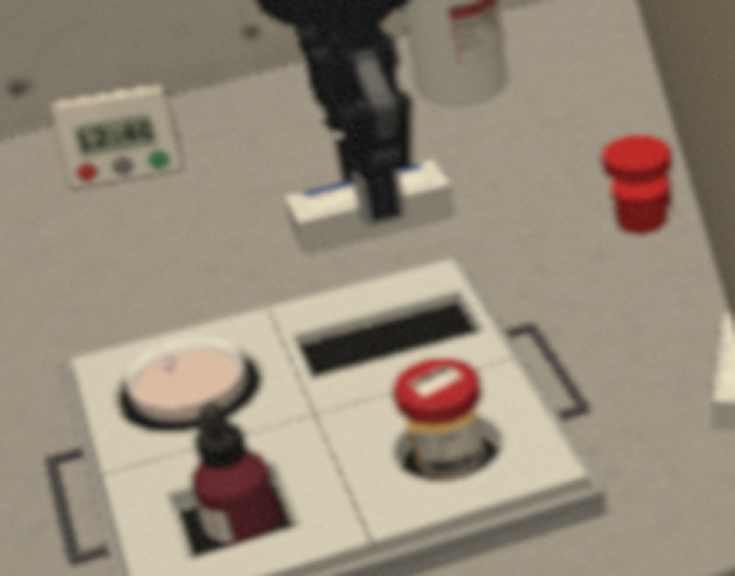

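Call:
move_arm --rows '[[[12, 3, 1.8], 0, 23], [[28, 3, 1.8], 0, 23], [[46, 3, 1.8], 0, 23], [[62, 3, 1.8], 0, 23], [[73, 3, 1.8], 0, 23], [[79, 3, 1.8], 0, 23], [[79, 3, 1.8], 0, 23], [[79, 3, 1.8], 0, 23]]'

```text
clock: 28.43
position: [0.5126, 0.1924, 0.0334]
ee_rot: [0.704, 0.032, 0.709, -0.022]
contact_force: [0.4, -0.5, -0.4]
width: 0.0273
```

Run:
```python
from h import *
goto(*POCK["slide"],.0292,-4.4)
o=viewer.get_image("scene");o=cv2.resize(o[200:340,140:310],None,fx=4.5,fy=4,interpolation=cv2.INTER_CUBIC)[:,:,::-1].copy();cv2.imwrite("pics/s23.png",o)
```

```text
pos [0.5126 0.1924 0.0334] jaw -4.4 w 27.3 F [ 0.4 -0.5 -0.4] t 28.43 tilt [-0.007  0.014 -1.   ]
shift [ 4.2  1.1 -0.3] turn -0.0
```

View pics/s23.png

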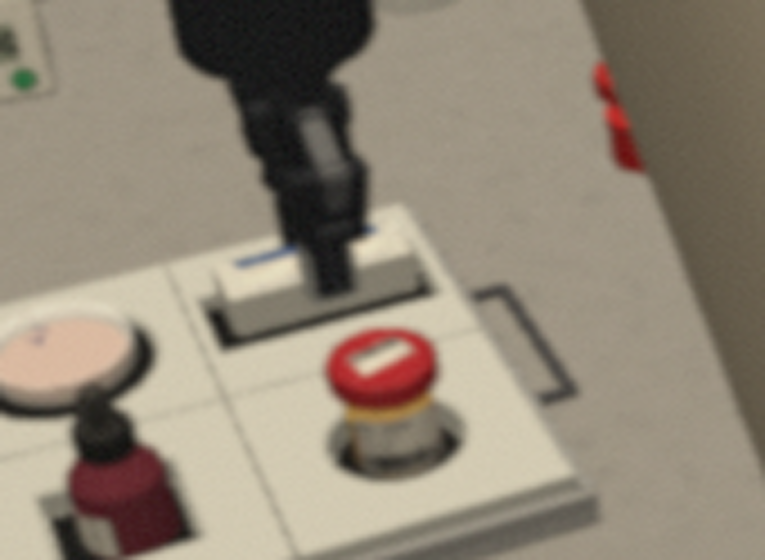

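The carton is entering the slot, about 2 mm too far right. I'll shift it and lower.

Call:
move_arm --rows '[[[0, 2, 0], 0, 23], [[0, 2.5, 0], 0, 23], [[1.5, 2.5, 0], 0, 23], [[3, 2.5, 0], 0, 23], [[4, 2.5, 0], 0, 23], [[4, 2.5, 0], 0, 23]]'

```text
clock: 28.98
position: [0.513, 0.1953, 0.0296]
ee_rot: [0.704, 0.032, 0.709, -0.022]
contact_force: [0.3, -0.4, -0.1]
width: 0.0272
```

Call:
move_arm --rows '[[[1, 0, 0], 0, 23], [[1.5, 0, 0], 0, 23], [[1.5, 0, 0], 0, 23]]'

```text
clock: 29.23
position: [0.5131, 0.1953, 0.0293]
ee_rot: [0.704, 0.032, 0.709, -0.022]
contact_force: [-2.4, -1.0, 8.7]
width: 0.0272
```

The carton is seated (8.7 N). Releasing and lifting.

Call:
move_arm --rows '[[[-0.3, 0, 0], 0, 35], [[-0.3, 0, 0], 0, 42], [[-0.3, 0, 0], 0, 48], [[-0.3, 0, 0], 0, 50], [[-8, 0, 0], 0, 50], [[-30, 0, 0], 0, 50], [[-65, 0, 0], 0, 50], [[-90, 0, 0], 0, 50]]'

```text
clock: 29.9
position: [0.5139, 0.1941, 0.1213]
ee_rot: [0.705, 0.032, 0.709, -0.022]
contact_force: [0.3, -0.2, 0.6]
width: 0.0499
```

Call:
move_arm --rows '[[[0, -40, -20], 0, 50], [[0, -80, -40], 0, 50], [[0, -120, -60], 0, 50], [[0, -160, -80], 0, 50], [[0, -200, -100], 0, 50], [[0, -230, -115], 0, 50], [[0, -230, -115], 0, 50], [[0, -230, -115], 0, 50]]'

```text
clock: 30.57
position: [0.3805, -0.0281, 0.1192]
ee_rot: [0.705, 0.034, 0.708, -0.024]
contact_force: [-0.7, 0.2, 0.3]
width: 0.0501
```

```bash
python3 ov.py z
python3 - <<'E'
from h import *
o=viewer.get_image("scene");cv2.imwrite("pics/s24.png",o[:,:,::-1])
o=viewer.get_image("top");cv2.imwrite("pics/s25.png",cv2.resize(o[180:310,150:290],None,fx=5,fy=4.6,interpolation=cv2.INTER_CUBIC)[:,:,::-1])
E
```

```text
{'dish': array([0.52037302, 0.29821752]), 'slide': array([0.51231752, 0.19352698]), 'dropper': array([0.41568248, 0.30627302]), 'cup': array([0.40762698, 0.20158248])}
pos [ 0.3826 -0.0263  0.1193] jaw -4.5 w 50.3 F [-0.4 -0.4  0.6] t 30.67 tilt [-0.003  0.015 -1.   ]
shift [ -6.9 -31.3 173.9] turn -0.078
```

View pics/ovz_scene.png

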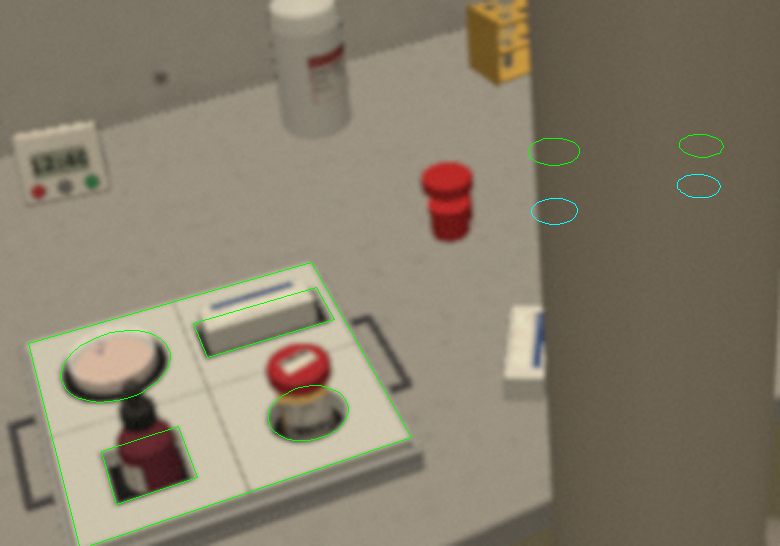

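View pics/s25.png

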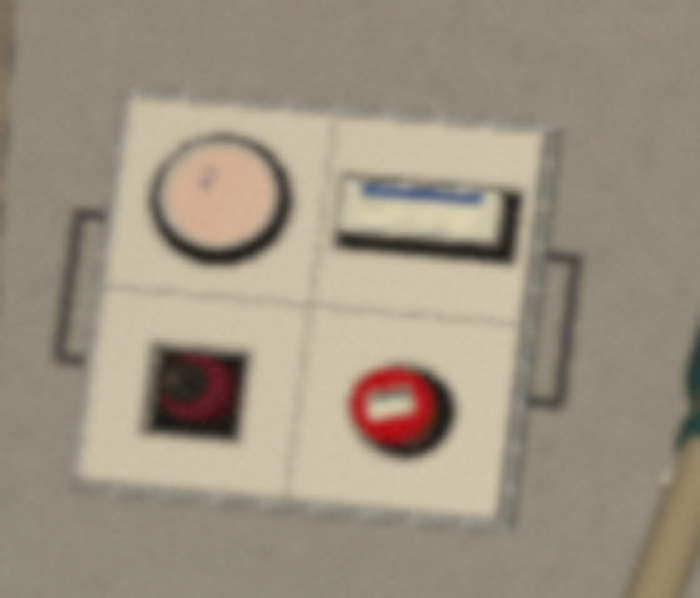

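All four items are in their pockets. One last check on the carton's seating and on the things that must stay put.

Run:
```python
import h
from h import *
h.SC=5;h.OFF=np.array([150,190])
for n,off in(("top",(160,195)),("scene",(110,240))):
    h.OFF=np.array(off)
    o=viewer.get_image(n);o=cv2.resize(o[off[1]:off[1]+110,off[0]:off[0]+150],None,fx=5,fy=5,interpolation=cv2.INTER_CUBIC)[:,:,::-1].copy()
    G=(0,255,0)
    poly(o,n,POCK["slide"],.014,.039,TY,.042,G);circ(o,n,POCK["dish"],.03,.035,G);circ(o,n,POCK["cup"],.0205,.069,G);circ(o,n,POCK["dropper"],.018,.051,G)
    cv2.imwrite(f"pics/f_{n}.png",o)
```

```text
(no output)
```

View pics/f_top.png

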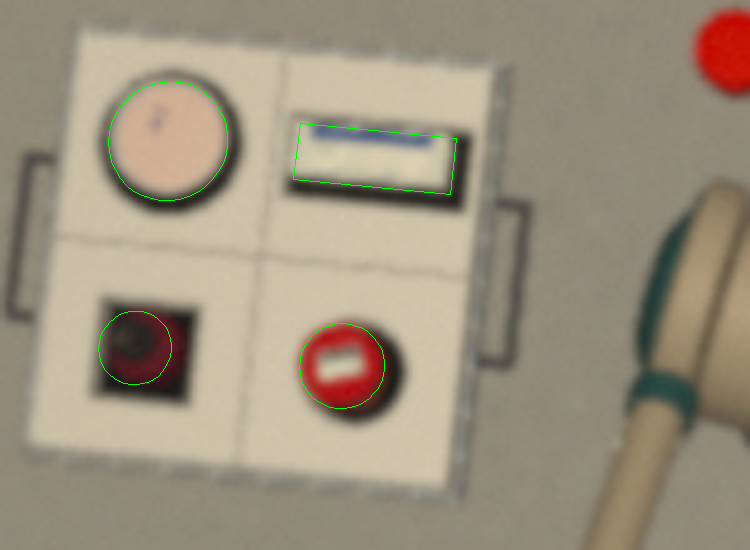

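View pics/f_scene.png

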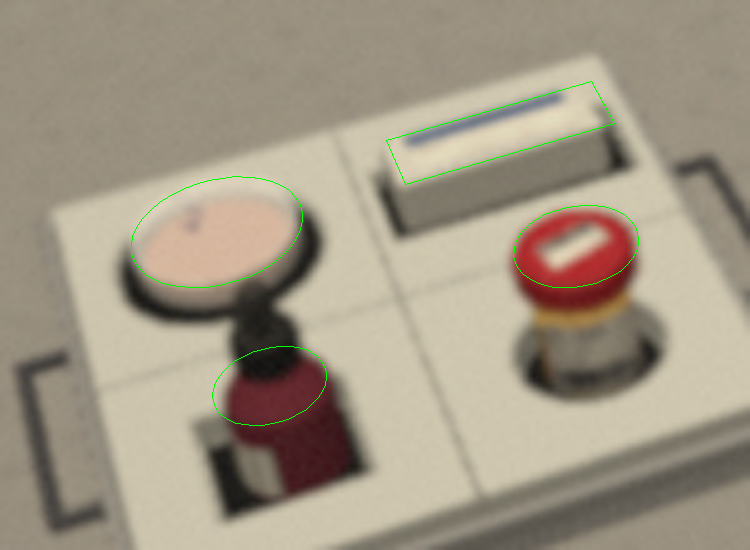

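Call:
move_arm --rows '[[[-10, -35, 0], 0, 50], [[-20, -75, 0], 0, 50], [[-30, -115, 0], 0, 50], [[-40, -155, 0], 0, 50], [[-50, -195, 0], 0, 50], [[-50, -235, 0], 0, 50], [[-50, -275, 0], 0, 50], [[-50, -315, 0], 0, 50]]'

```text
clock: 31.53
position: [0.3602, -0.3416, 0.1644]
ee_rot: [0.705, 0.031, 0.708, -0.02]
contact_force: [0.5, 0.2, -0.1]
width: 0.0497
```

Call:
move_arm --rows '[[[0, -30, 0], 0, 50], [[0, -60, 0], 0, 50], [[0, -60, 0], 0, 50], [[0, -60, 0], 0, 50], [[0, -60, 0], 0, 50]]'

```text
clock: 31.95
position: [0.3565, -0.4001, 0.1628]
ee_rot: [0.705, 0.031, 0.709, -0.019]
contact_force: [-0.6, 0.7, -0.0]
width: 0.05
```

Run:
```python
from h import *
o=viewer.get_image("top");cv2.imwrite("pics/s26.png",o[:,:,::-1])
```

```text
(no output)
```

View pics/s26.png

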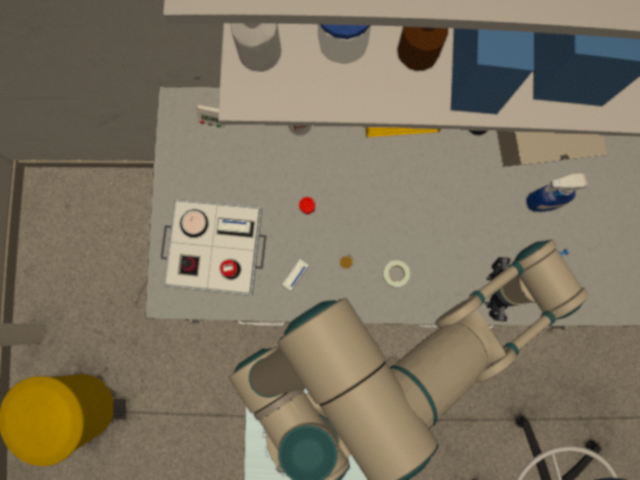

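Everything matches the model. The open cup (346,262), tape (397,273), red cup (307,205) and the other carton (295,275) are at the same pixels as at the start.

```bash
python3 -c "
from rig import manip
print(manip.sign_off())"
```

```text
the job is handed in; nothing more can be done
None
```

I packed the tray in the order asked: sealed cup in the round well, dropper bottle in the square pocket, petri dish in the shallow recess, and the farthest slide pack in the slot. I handed the job in at about 32 s, with the arm clear of everything.

- **Seating:** I lowered each item until it touched its pocket floor at the expected height (contact force 7 to 16 N), then released it. In the last pictures from both cameras, all four sit level inside their pockets. The dropper bottle shows about 3 mm to one side of its pocket's centre.
- **Left in place:** The open cup, tape, red cup and other carton show at the same pixels as at the start.
- **Cup upright:** One picture taken mid-carry suggested the cup was leaning slightly in the gripper. A similar mismatch was already there in the first picture, before I touched the cup, so I put most of it down to the cup's shape. A lean of a few degrees can't be ruled out.
- **Gripper tilt:** It drifted by up to about 1.3° during the moves, with no visible effect on the placings.

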